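# Stand up the fallen coil and hold the field probe centred in its bore

## Task

The square copper coil has fallen over on the yellow test board: set it down upright on that board, terminals uppermost, without dropping it, and let go of it. Then take the yellow-handled field probe out of the tool stand, lower its rod straight down into the coil's bore without touching the coil, until the red ring on the rod is level with the coil's top face, and finish while holding it still there, upright and centred in the bore. Leave everything else where it is.

Things in the scene. Friction and masses are not known exactly. Their poses are not given: they have to be found in the camera images.
- coil: Coil, 50 x 50 mm by 64 mm tall, 0.24-0.38 kg: black foot flange, copper winding, white top flange, sides flush, two steel blade terminals on top (10 mm tall, x -19.5, y +-13 mm). Origin: centre of the black foot face; z: along the bore to the terminal end (up when it stands). At the start it lies on its +x side on the board, z level, within 55 degrees of -y (robot right).
- coil_mouth (a point): Centre of the mouth of the coil's bore in its white top face, 64 mm from the coil's origin along its z. The bore is round, 22 mm in diameter, and goes right through. To turn the coil, its flat sides are best gripped near this end (about 20 mm below the top face), so that its corners stay clear of the palm.
- board: Yellow insulating board, fixed and flat: 260 (x) x 340 (y) x 8 mm. Origin: centre of its underside, on the bench (z = 0); z up; top 8 mm above the bench. A green circuit board with parts up to 37 mm above the bench covers the strip x = +69 to +125 mm; heat sink and ferrite ring lie near its +y edge (y above 100 mm); the rest is clear.
- stand: Two-place tool stand, fixed: foot 100 (x) x 200 (y) mm; drilled aluminium top plate 60 x 190 mm, its upper face 110 mm above the bench, 12 mm holes at y = -45 and +45 mm. The probe and a blue-handled driver hang in the holes, either way round, shoulders on the plate. Origin: centre of its foot's underside; z up.
- probe: Cordless field probe pen, 0.1-0.15 kg, hanging upright in the stand, its shoulder on the plate, rod 2 mm loose a side in the hole. Pale round rod 8 mm in diameter, 95 mm long, below; round yellow handle 26 mm in diameter, 110 mm long, above. Origin: tip of the rod, 15 mm above the bench at the start; z up the rod; handle from z = 95 to 205 mm, grip near z = 170 mm.
- probe_mark (a point): The red depth ring on the probe's rod, on the rod's axis 32 mm above its tip; when it is level with the coil's top face the tip is at the coil's mid-height.
- driver: Blue-handled nut driver in the stand's other hole, handle 25 mm in diameter, 185 mm long in all; origin at its lower tip, z up. To be left alone.
- heatsink: Small finned aluminium heat sink, 40 x 40 x 26 mm, loose on the board near its +y edge. Origin: centre of its underside. To be left alone.
- toroid: Dark green ferrite ring, 36 mm across and 12 mm high, loose on the board near its +y edge. Origin: centre of its underside. To be left alone.
- tape: Roll of amber tape lying flat on the bench to the right, 90 mm across and 19 mm high. Origin: centre of its underside. To be left alone.
- capacitor: Dark blue can capacitor standing on the bench to the right, 35 mm in diameter and 60 mm high. Origin: centre of its underside. To be left alone.
- screwdriver: Red-handled screwdriver lying on the bench to the right, 190 mm long along its x axis, 26 mm thick. Origin: under its middle. To be left alone.
Mind the look-alikes: they are no part of the job. Of the things that look like the coil, the smallest one is meant.

How it is judged:
On the way, in this order (a step that is already met when the one before it is completed fails the run):
1. the coil stands upright on the yellow board, terminals up, let go and at rest (angle between coil's own z axis and vertical below 0.06 rad and z of coil in the frame of board between 0.006 and 0.011 m and x of coil in the frame of board between -0.105 and 0.105 m and y of coil in the frame of board between -0.145 and 0.145 m and contact force between each of the fingers, the arm and coil below 0.1 N and linear speed of coil below 0.02 m/s), for 0.3 s.
2. the probe is lifted right out of the stand, its tip above the stand's top plate, held by the fingers (height (world z) of probe above 0.115 m and contact force between the fingers and probe above 1 N), for 0.1 s.
At the end, for the whole second after the job is handed in: Coil upright (3.4 degrees) on the yellow board, terminals up, at rest, touched by neither robot nor probe. Probe held still in the fingers, upright (4 degrees), red ring level with the coil's top face within 6 mm, tip and ring within 4 mm of the bore's middle (all of step 1 and z of probe in the frame of coil between 0.026 and 0.038 m and horizontal distance between each of probe, probe_mark and coil_mouth below 0.004 m and angle between probe's own z axis and vertical below 0.07 rad and contact force between probe and coil below 0.05 N and contact force between the fingers and probe above 1 N and linear speed of probe below 0.02 m/s); the arm keeps its last pose, push and grip.
It fails at once if the probe touches the coil (contact force between probe and coil above 0.2 N).
It fails at once if the coil is dropped or knocked so that it moves fast while not held (linear speed of coil above 0.45 m/s and contact force between the fingers and coil below 0.1 N).
It fails at once if another thing on the bench or in the stand is moved by more than 20 mm (distance of any of driver, heatsink, toroid, tape, capacitor, screwdriver from where it was at the start of the episode above 0.02 m).
It also fails if it takes over 67 s, if anything falls off the work surface, if the arm or the gripper's body presses on something with over 40 N, if the wrist force passes 120 N, or if a joint passes its speed limit or range.

## Robot

A 6-joint arm with a two-finger parallel gripper is mounted at the origin on the work surface. World frame = base frame: x ahead of the robot, y to its left, z up, the work surface at z = 0. Lengths are in m, angles in rad, forces in N, time in s.
With the tool pointing down it reaches from about 0.325 to 0.85 m from the base axis. Payload 15.5 kg.
Tool frame: the origin (TCP) lies midway between the tips of the shut fingers; the grasp point (between the pads) lies 19 mm behind it; z points along the fingers, y is the direction in which the jaws open and shut (so a half turn about z gives the same grasp; the last joint's range is limited). The gripper opens to 91 mm and grips with 3 to 60 N. Pads are 32 mm wide; open, the fingers measure 118 mm over their backs; the gripper's body (76 mm by 178 mm) begins 60 mm behind the grasp point.
Start: joints at [1.139, 0.494, 1.345, -0, 1.302, -0.096], TCP at [0.206, 0.59, 0.183] pointing down, gripper open.
Joint ranges: [-2.91, 2.91], [-0.82, 2.16], [0.22, 2.67], [-1.22, 4.37], [0.12, 2.79], [-3.08, 3.08]. Speed limits (rad/s): [1.89, 1.89, 2.57, 3.01, 3.01, 3.01].

## Interface

Orientations are given as a rotation vector (axis times angle).
In Python, from station import status, optics, arm, models gives the robot as it stands.
- The arm moves only by the tool servo_tool, never from a script. Its argument "targets" is one flat list of numbers, 5 for each row, row after row: the closure in counts, from 0 (fully open) to 255 (shut), then the shift along the tool's x, y, z in m, then the turn about the tool's z in rad. A call has 1 to 12 rows; each row shifts and turns the commanded pose from where the row before left it, along the tool's axes as they then stand; what a row does not reach is not made up. A row lasts 1/10 s, in which the tool goes at most 50 mm and 8.59 degrees, less where a joint would pass 70% of its speed; a pose out of reach is approached as far as the arm can. A call is refused whole if a number of a shift passes 0.05 or a number of a turn 0.15, either way. A call with a gripper value outside its range is refused whole. The fingers move at their own pace and stop on an object; the grip force is fixed at half the most. Time passes only in rows, so rows that do not move let the fingers close. It gives the time, the measured TCP pose, the force and the opening at its end, in the units of the state.
- status.sense(): the state, without advancing time (a new reading comes with each control period).
- optics.camera(name): name is "scene" or "top"; returns the picture (420x560x3 uint8, blue, green, red); there is no depth.
- optics.calibration(name): a dict with "fx", "fy", "cx", "cy" (pixels), "dist_coeffs" ([k1, k2, p1, p2, k3] as OpenCV has them; the pictures are not rectified), "extrinsics" (4x4, takes a point from camera to world coordinates). Camera axes: x right, y up, looking along -z (the intrinsics and any distortion apply to the point x, -y, -z); pixel columns grow to the right and rows downward; lengths in m; the calibration is good to about 2 mm. A picture is of the moment at which its call begins. calibration takes no time and is no camera call.
- arm.finish_job(): hands the job in, once; it reports no verdict.
Trained networks look in the newest picture that a camera, given by its name, has taken for a name from the list of things; names that differ only in an ending like _2 or _b are one class to them, and where a whole thing is asked for, a point or a joint stands for the part that bears it (a point fixed in the world has none). Each returns a list of dicts, best first, with "p" (0 to 1); they miss things now and then, are a little off and sometimes report something else, mostly with a low value. They report only what shows in the picture. A call takes as long as a camera call. They do not tell look-alikes from the thing itself.
- models.boxes_of(camera, thing): "xyz" ([x, y, z] in m, in world coordinates, good to about 4 mm: the middle of the surface that is visible of it).
The state is a dict: "t": time; "qpos": joint angles; "qd": joint speeds; "tau": joint torques, N m; "eef_pos": TCP position; "ee_rot": TCP orientation; "wrist_force": force on the tool from outside, world axes, zero at the start; "torque": the same for the moment, N m; "width": finger opening in m.
Only numpy, scipy, OpenCV 4.12 (cv2) and the standard library are available. Lean on these libraries where they do the work, as an engineer would, in place of code of your own. Each camera call takes 0.05 s, during which the arm holds its last target.

## Working session

There is one attempt and no reset: what is moved stays moved. The work goes in short steps, Python scripts to look and compute and a tool call to move; the robot and the scene stay as the last step left them, time stands still between calls to the robot, and variables do not carry over. Pictures are saved under pics/ and viewed, and the job is handed in when it is done.

Besides the shell and the picture viewer there is one more tool, called after ">>>" as a command line: name --argument value ..., lists and objects as JSON in quotes. servo_tool: Moves the arm, as the interface text tells. Its arguments: {"type":"object","properties":{"targets":{"type":"array"}},"required":["targets"]}

```bash
ls -la; mkdir -p pics
python3 - <<'E'
from station import status, optics, arm, models
import cv2, json
print(status.sense())
for c in ("scene","top"):
    im=optics.camera(c); cv2.imwrite(f"pics/{c}0.png",im)
    print(c,{k:(v.tolist() if hasattr(v,'tolist') else v) for k,v in optics.calibration(c).items()})
    for n in ("coil","coil_mouth","board","stand","probe","probe_mark","driver"):
        try: print(c,n,[( [round(x,3) for x in d['xyz']],round(d['p'],2)) for d in models.boxes_of(c,n)])
        except Exception as e: print(n,e)
print(status.sense()['t'])
E
```

```text
total 12
drwxr-xr-x  3 agent agent 4096 Dec  6 05:55 .
drwxr-xr-x 23 root  root  4096 Dec  6 05:55 ..
drwxr-xr-x  2 agent agent 4096 Dec  6 05:55 pics
{'t': 0.0, 'qpos': array([ 1.13948720e+00,  4.94171830e-01,  1.34612733e+00, -1.02738852e-05,
        1.30253118e+00, -9.54811273e-02]), 'qd': array([-0.0020018 , -0.00081557,  0.00036932,  0.00074655,  0.00035382,
        0.00056736]), 'tau': array([ 1.44157952e-03, -8.78849816e+01, -3.81860411e+01,  7.06435042e-02,
        5.34204289e-02, -1.71881716e-04]), 'eef_pos': array([0.205779  , 0.589699  , 0.18204665]), 'ee_rot': array([-5.24985394e-01, -3.09709972e+00,  1.88097058e-03]), 'wrist_force': array([ 0.21663658,  0.11397459, -0.25118402]), 'torque': array([-0.0011419 , -0.02792155, -0.01972309]), 'width': 0.09158281782472084}
scene {'fx': 468.55206351520553, 'fy': 468.55206351520553, 'cx': 273.3054114215026, 'cy': 215.2671168029312, 'dist_coeffs': [-0.09363484762238519, 0.0, 0.0, 0.0, 0.0], 'extrinsics': [[0.7287755453288003, -0.4152526488367596, 0.5444735458814912, 1.0362997601703172], [0.68474085484699, 0.4466105974550227, -0.57
[... 876 characters left out ...]
3, -0.16923988813219745, 0.2530905448977535], [-0.9997274754808106, 0.015627484528483143, 0.017342332486637652, -0.017214159720451504], [0.01973559314505344, 0.16897752097331975, 0.9854222971746296, 1.1670963288661573], [0.0, 0.0, 0.0, 1.0]]}
top coil [([0.669, 0.21, 0.064], 0.98), ([0.529, -0.078, 0.056], 0.61)]
top coil_mouth [([0.248, -0.24, 0.062], 0.76), ([0.529, -0.08, 0.056], 0.67), ([0.552, 0.069, 0.015], 0.6), ([0.67, 0.209, 0.062], 0.56)]
top board [([0.521, -0.083, 0.008], 0.57), ([0.509, 0.35, 0.191], 0.53)]
top stand [([0.492, 0.303, 0.11], 0.57)]
top probe [([0.509, 0.351, 0.192], 0.71)]
top probe_mark [([0.51, 0.354, 0.193], 0.86)]
top driver [([0.51, 0.265, 0.186], 0.54)]
0.8
```

View pics/scene0.png

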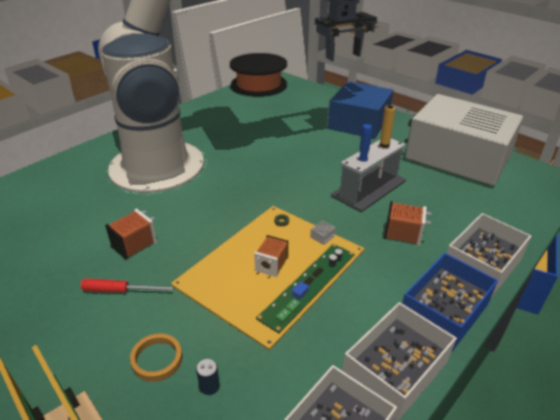

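View pics/top0.png

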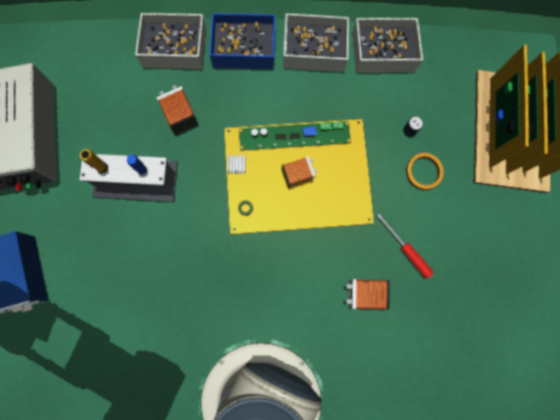

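The smallest coil lies on the board, with its white end facing right, near pixel (313,167) in the top view. The probe (yellow) is the left-hand tool at (90,158), and the driver (blue) is at (137,163). Next I'll zoom in and measure the coil.

```bash
cat > h.py <<'E'
from station import status, optics, arm, models
import cv2, numpy as np
from scipy.spatial.transform import Rotation as R
def cal(c):
    k=optics.calibration(c); K=np.array([[k['fx'],0,k['cx']],[0,k['fy'],k['cy']],[0,0,1.]]); return K,np.array(k['dist_coeffs']),np.array(k['extrinsics'])
F=np.diag([1,-1,-1.])
def proj(c,P):
    K,D,E=cal(c); P=np.atleast_2d(np.asarray(P,float)); pc=(P-E[:3,3])@E[:3,:3]@F
    return cv2.projectPoints(pc.reshape(-1,1,3),np.zeros(3),np.zeros(3),K,D)[0].reshape(-1,2)
def ray(c,uv):
    K,D,E=cal(c); u=cv2.undistortPoints(np.array(uv,float).reshape(-1,1,2),K,D).reshape(-1,2)
    d=np.c_[u,np.ones(len(u))]@F@E[:3,:3].T
    return E[:3,3],d/np.linalg.norm(d,axis=1)[:,None]
def atz(c,uv,z):
    o,d=ray(c,uv); return o+d*((z-o[2])/d[:,2])[:,None]
def tri(uv1,uv2):
    o1,d1=ray('scene',uv1);o2,d2=ray('top',uv2);d1=d1[0];d2=d2[0]
    s=np.linalg.lstsq(np.c_[d1,-d2],o2-o1,rcond=None)[0]
    a=o1+d1*s[0];b=o2+d2*s[1];return (a+b)/2,np.linalg.norm(a-b)
def crop(im,x0,y0,x1,y1,s,fn):
    cv2.imwrite(fn,cv2.resize(im[y0:y1,x0:x1],None,fx=s,fy=s,interpolation=cv2.INTER_CUBIC))
E
python3 - <<'E'
from h import *
s=cv2.imread('pics/scene0.png');t=cv2.imread('pics/top0.png')
a=cv2.resize(s[225:285,235:305],None,fx=8,fy=8,interpolation=cv2.INTER_CUBIC)
b=cv2.resize(t[145:195,275:325],None,fx=9.6,fy=9.6,interpolation=cv2.INTER_CUBIC)
cv2.imwrite('pics/c0.png',a);cv2.imwrite('pics/c1.png',b)
crop(t,215,110,385,240,4.6,'pics/c2.png')
crop(s,160,195,370,350,3.8,'pics/c3.png')
E
```

```text
(no output)
```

View pics/c0.png

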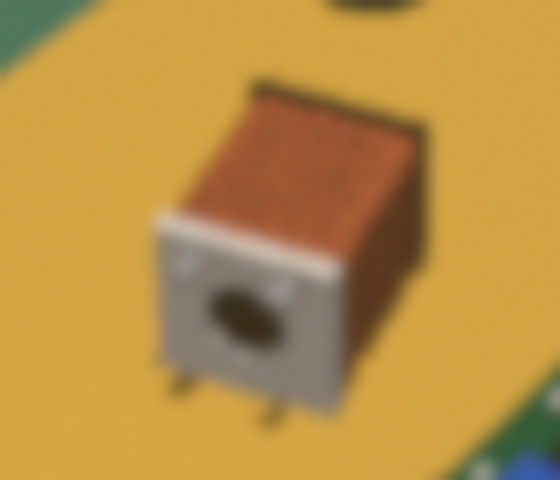

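View pics/c1.png

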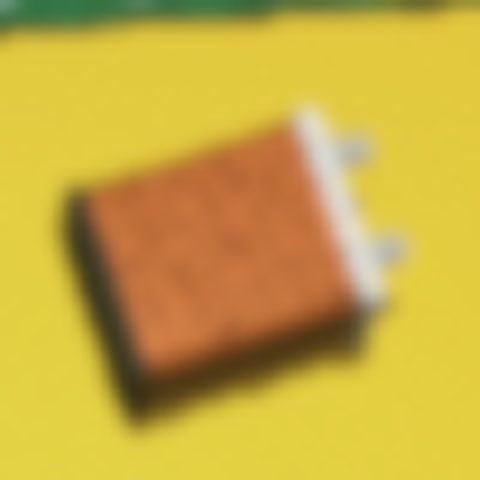

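View pics/c2.png

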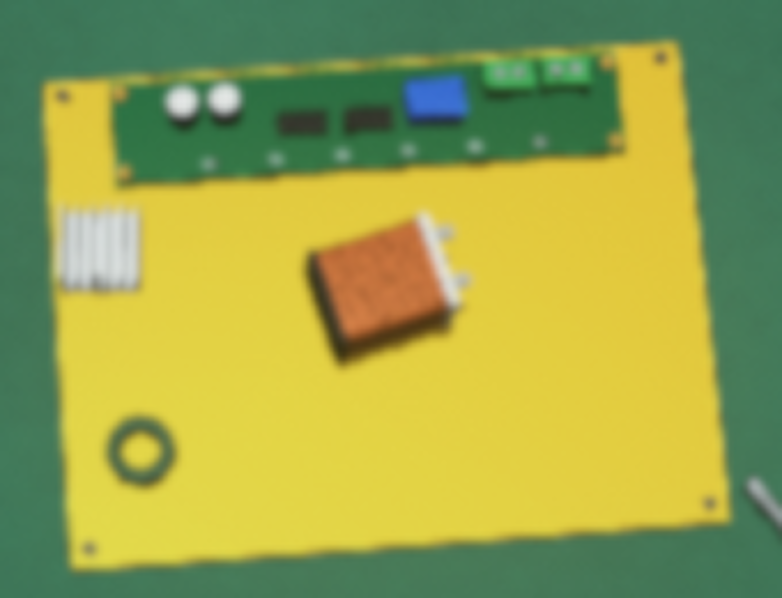

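View pics/c3.png

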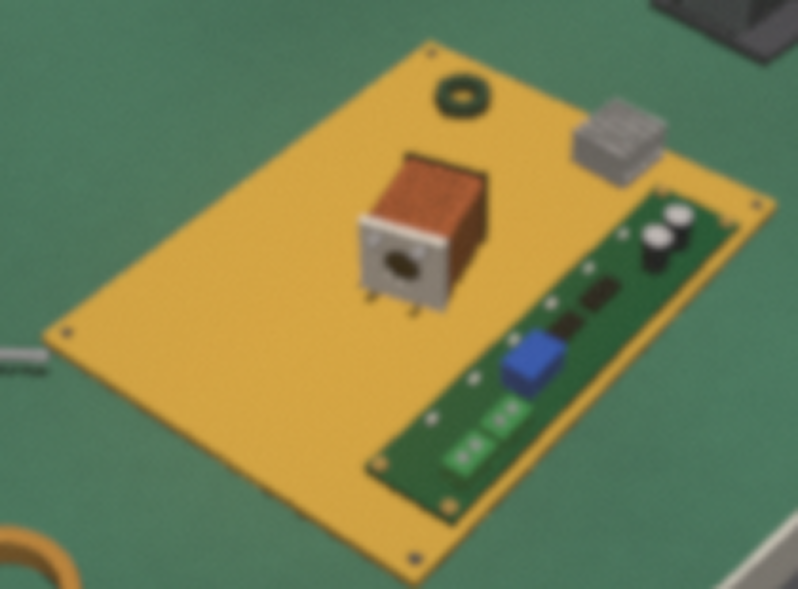

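```bash
cat > fit.py <<'E'
from h import *
from scipy.optimize import least_squares
S=lambda p:((np.array(p,float)+.5)/8-.5)+[235,225]
T=lambda p:((np.array(p,float)+.5)/9.6-.5)+[275,145]
# body coords: u along coil z (0..64), lateral v (left of d when seen from above +), height w 0..50
# d=(cos a, sin a); left n=(-sin a,cos a)
h=.05;L=.064
obs=[]
# scene (white face seen from front): image left = robot side
obs+= [('scene',S(p),q) for p,q in [((160,212),(L,-.025,h)),((345,266),(L,.025,h)),((338,415),(L,.025,0)),((160,362),(L,-.025,0)),((256,82),(0,-.025,h)),((426,126),(0,.025,h)),((426,264),(0,.025,0))]]
obs+= [('top',T(p),q) for p,q in [((70,188),(0,.025,h)),((138,383),(0,-.025,h)),((318,103),(L,.025,h)),((385,298),(L,-.025,h))]]
def pts(x):
    o=[]
    for c,uv,(u,v,w) in obs:
        d=np.array([np.cos(x[3]),np.sin(x[3])]);n=np.array([-d[1],d[0]])
        o.append(np.r_[x[:2]+d*u+n*v,x[2]+w])
    return o
def res(x):
    return np.concatenate([(proj(c,P)[0]-uv) for (c,uv,_),P in zip(obs,pts(x))])
r=least_squares(res,[.54,-.05,.008,-1.3],loss='soft_l1',x_scale=.01)
print(r.x, np.degrees(r.x[3])); print(np.round(r.fun.reshape(-1,2),1))
# board
Bt=lambda p:((np.array(p,float)+.5)/4.6-.5)+[215,110]
Bs=lambda p:((np.array(p,float)+.5)/3.8-.5)+[160,195]
print('top corners',atz('top',[Bt((44,80)),Bt((680,42)),Bt((730,522)),Bt((72,570))],.008).round(3).tolist())
print('scene',atz('scene',[Bs((778,203)),Bs((415,585)),Bs((42,338)),Bs((430,40))],.008).round(3).tolist())
E
python3 fit.py
```

```text
[ 0.52048441 -0.04698592  0.01076391 -1.21213108] -69.4499951430725
[[-1.1  1.4]
 [-1.5  1.1]
 [-0.6  0.2]
 [-0.4  0.4]
 [-0.6 -0.9]
 [-0.  -0.6]
 [-0.4 -0.3]
 [-1.6 -0.6]
 [-1.2 -0.8]
 [-1.3 -0.7]
 [-0.6 -1.1]]
top corners [[0.648, 0.099, 0.008], [0.676, -0.241, 0.008], [0.417, -0.262, 0.008], [0.387, 0.076, 0.008]]
scene [[0.648, 0.103, 0.008], [0.678, -0.237, 0.008], [0.42, -0.259, 0.008], [0.388, 0.082, 0.008]]
```

```bash
cat > plan.py <<'E'
from h import *
import sys
def tooly():
    s=status.sense(); M=R.from_rotvec(s['ee_rot']).as_matrix(); return s,M
def plan(goal,yaw=None,g=0,step=.045,smooth=True):
    """goal TCP xyz, yaw=world angle(deg) of jaw axis (mod 180)"""
    s,M=tooly(); p=s['eef_pos']; cur=np.degrees(np.arctan2(M[1,1],M[0,1]))
    dy=0 if yaw is None else (yaw-cur+90)%180-90
    t=np.radians(-dy) # turn about tool z (down)
    D=np.array(goal)-p
    n=max(int(np.ceil(np.linalg.norm(D)/step)),int(np.ceil(abs(t)/.145)),1)
    print('from',p.round(4),'jaw yaw',round(cur,2),'tilt z',M[:,2].round(4),'D',D.round(4),'n',n,'t',s['t'],'w',s['width'].round(4))
    rows=[]
    Mc=M.copy()
    for i in range(n):
        sh=Mc.T@(D/n); Mc=Mc@R.from_rotvec([0,0,t/n]).as_matrix()
        rows.append([g]+sh.round(3).tolist()+[round(t/n,4)])
    for k in range(0,n,12): print(sum(rows[k:k+12],[]))
E
python3 -c "
from plan import *
plan([.5373,-.092,.12],20.5)"
```

```text
Traceback (most recent call last):
  File "plan.py", line 12, in plan
    print('from',p.round(4),'jaw yaw',round(cur,2),'tilt z',M[:,2].round(4),'D',D.round(4),'n',n,'t',s['t'],'w',s['width'].round(4))
                                                                                                                ^^^^^^^^^^^^^^^^
AttributeError: 'float' object has no attribute 'round'
```

```bash
sed -i "s/s\['width'\].round(4)/round(s['width'],4)/" plan.py; python3 -c "
from plan import *
plan([.5373,-.092,.12],20.5)"
```

```text
from [0.2059 0.5901 0.1826] jaw yaw 70.76 tilt z [-0. -0. -1.] D [ 0.3314 -0.6821 -0.0626] n 17 t 0.8 w 0.0916
[0, -0.032, -0.031, 0.004, np.float64(0.0516), 0, -0.033, -0.03, 0.004, np.float64(0.0516), 0, -0.035, -0.028, 0.004, np.float64(0.0516), 0, -0.036, -0.026, 0.004, np.float64(0.0516), 0, -0.037, -0.024, 0.004, np.float64(0.0516), 0, -0.039, -0.022, 0.004, np.float64(0.0516), 0, -0.04, -0.02, 0.004, np.float64(0.0516), 0, -0.041, -0.018, 0.004, np.float64(0.0516), 0, -0.042, -0.016, 0.004, np.float64(0.0516), 0, -0.042, -0.014, 0.004, np.float64(0.0516), 0, -0.043, -0.012, 0.004, np.float64(0.0516), 0, -0.044, -0.01, 0.004, np.float64(0.0516)]
[0, -0.044, -0.007, 0.004, np.float64(0.0516), 0, -0.044, -0.005, 0.004, np.float64(0.0516), 0, -0.045, -0.003, 0.004, np.float64(0.0516), 0, -0.045, -0.0, 0.004, np.float64(0.0516), 0, -0.045, 0.002, 0.004, np.float64(0.0516)]
```

>>> servo_tool --targets '[0,-0.032,-0.031,0,0.0516,0,-0.033,-0.03,0,0.0516,0,-0.035,-0.028,0,0.0516,0,-0.036,-0.026,0,0.0516,0,-0.037,-0.024,0,0.0516,0,-0.039,-0.022,0,0.0516,0,-0.04,-0.02,0,0.0516,0,-0.041,-0.018,0,0.0516,0,-0.042,-0.016,0.01,0.0516,0,-0.042,-0.014,0.01,0.0516,0,-0.043,-0.012,0.01,0.0516,0,-0.044,-0.01,0.01,0.0516]'

```text
t: 2.0
eef_pos: [0.442, 0.1071, 0.1425]
ee_rot: [1.446, 2.788, 0.001]
wrist_force: [1.3, 0.1, -0.1]
width: 0.0912
```

>>> servo_tool --targets '[0,-0.044,-0.007,0.01,0.0516,0,-0.044,-0.005,0.01,0.0516,0,-0.045,-0.003,0.01,0.0516,0,-0.045,0,0.005,0.0516,0,-0.045,0.002,0,0.0516,0,0,0,0,0,0,0,0,0,0]'

```text
t: 2.7
eef_pos: [0.5396, -0.0932, 0.1074]
ee_rot: [-1.792, -2.58, 0.0]
wrist_force: [-0.4, 0.3, -0.0]
width: 0.0913
```

```bash
python3 -c "
from plan import *
plan([.5373,-.092,.014],20.5)
cv2.imwrite('pics/s1.png',optics.camera('scene'))"
```

```text
from [ 0.5396 -0.0932  0.1074] jaw yaw 20.41 tilt z [-3.e-04  2.e-04 -1.e+00] D [-0.0023  0.0012 -0.0934] n 3 t 2.7 w 0.0913
[0, 0.001, -0.001, 0.031, np.float64(-0.0005), 0, 0.001, -0.001, 0.031, np.float64(-0.0005), 0, 0.001, -0.001, 0.031, np.float64(-0.0005)]
```

View pics/s1.png

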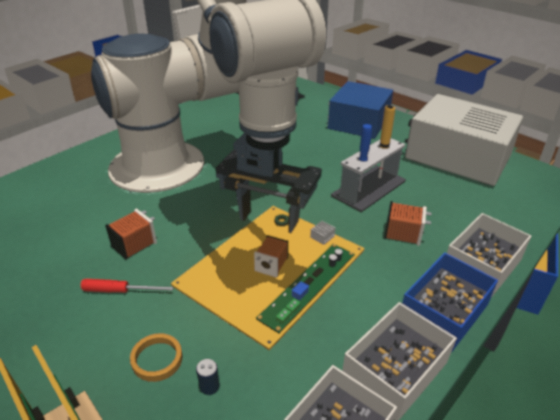

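The open fingers straddle the coil (269,255) and are clear of the circuit board. I'll go down and close.

>>> servo_tool --targets '[0,0.001,-0.001,0.031,0,0,0.001,-0.001,0.031,0,0,0.001,0,0.03,0,0,0,0,0,0,60,0,0,0,0,80,0,0,0,0,95,0,0,0,0,105,0,0,0,0,110,0,0,0,0,110,0,0,0,0]'

```text
t: 3.75
eef_pos: [0.5366, -0.0904, 0.0159]
ee_rot: [1.791, 2.581, -0.0]
wrist_force: [-0.9, -0.9, 0.7]
width: 0.0522
```

>>> servo_tool --targets '[114,0,0,0,0,116,0,0,0,0,118,0,0,0,0,118,0,0,0,0]'

```text
t: 4.15
eef_pos: [0.5364, -0.0904, 0.0156]
ee_rot: [-1.791, -2.581, 0.0]
wrist_force: [-3.5, -1.6, 5.0]
width: 0.0495
```

```bash
python3 -c "
from plan import *
s=status.sense();print(s['width'],s['wrist_force'],s['torque'],s['eef_pos'])
crop(optics.camera('scene'),200,130,340,300,3.5,'pics/s2.png')"
```

```text
0.0495431819730527 [-3.5138343  -1.62552014  4.963203  ] [-0.37776772  0.64924146  0.04273846] [ 0.53643582 -0.09036374  0.01564119]
```

View pics/s2.png

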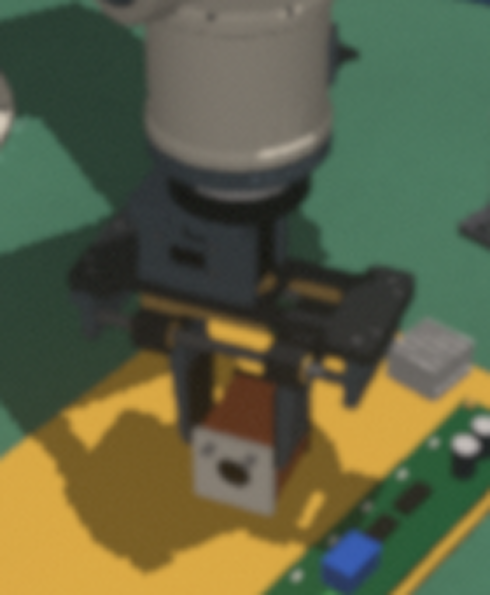

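>>> servo_tool --targets '[118,0,0,-0.005,0,118,0,0,-0.01,0,118,0,0,-0.01,0,118,0,0,-0.01,0,118,0,0,0,0]'

```text
t: 4.7
eef_pos: [0.5377, -0.0906, 0.0523]
ee_rot: [1.789, 2.579, 0.001]
wrist_force: [0.1, 0.8, -2.5]
width: 0.0498
```

```bash
python3 -c "
from plan import *
s=status.sense();print(s['width'],s['wrist_force'],s['torque'],s['eef_pos'])
crop(optics.camera('scene'),200,130,340,300,3.5,'pics/s3.png')"
```

```text
0.04980781723564281 [ 0.07076265  0.7858276  -2.53145398] [-0.0972189   0.05409335  0.03284047] [ 0.53770317 -0.09055371  0.0523464 ]
```

View pics/s3.png

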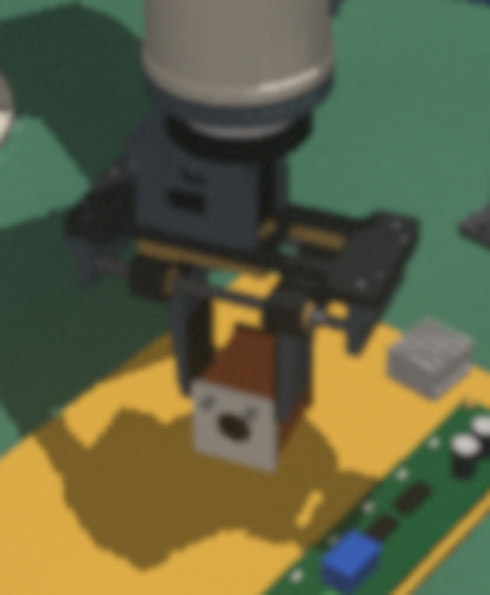

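Lifting carried the coil up level, so the pads don't let it pivot. I'll set it back down and regrip only the last few mm at the white end. That gives a small patch and a long lever, so it should pivot as I lift.

>>> servo_tool --targets '[118,0,0,0.015,0,118,0,0,0.013,0,118,0,0,0.008,0,118,0,0,0,0,112,0,0,0,0,108,0,0,0,0,108,-0.012,0,0,0,108,-0.012,0,-0.002,0,108,0,0,0,0,114,0,0,0,0,117,0,0,0,0,117,0,0,0,0]'

```text
t: 5.95
eef_pos: [0.545, -0.1127, 0.0166]
ee_rot: [1.79, 2.581, -0.0]
wrist_force: [-0.0, -1.9, 0.6]
width: 0.0498
```

>>> servo_tool --targets '[117,0,0,0,0,117,0,0,-0.003,0,117,0,0,-0.005,0,117,0,0,-0.006,0,117,0,0,-0.006,0,117,0,0,0,0]'

```text
t: 6.55
eef_pos: [0.5456, -0.113, 0.0376]
ee_rot: [1.79, 2.58, 0.001]
wrist_force: [0.1, 0.4, -2.7]
width: 0.0494
```

```bash
python3 -c "
from plan import *
s=status.sense();print(s['width'],s['wrist_force'],s['torque'],s['eef_pos'])
crop(optics.camera('scene'),200,130,340,300,3.5,'pics/s4.png')"
```

```text
0.049407154251311744 [ 0.11349063  0.36850464 -2.69368733] [-0.12557817 -0.0351266   0.03774806] [ 0.54562416 -0.11296341  0.03764352]
```

View pics/s4.png

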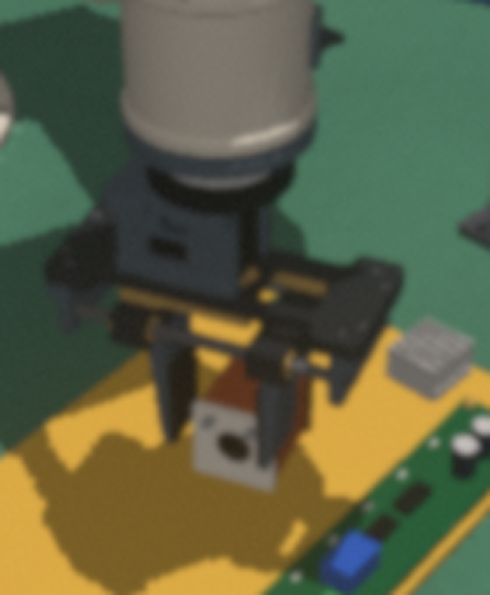

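>>> servo_tool --targets '[117,0,0,0.008,0,117,0,0,0.007,0,116,0,0,0,0,116,0,0,-0.005,0,116,0,0,-0.005,0,116,0,0,-0.005,0,116,0,0,0,0]'

```text
t: 7.3
eef_pos: [0.5458, -0.1131, 0.0378]
ee_rot: [1.789, 2.58, 0.001]
wrist_force: [0.9, -2.2, 3.5]
width: 0.0501
```

```bash
python3 -c "
from plan import *
s=status.sense();print(s['width'],s['wrist_force'],s['torque'],s['eef_pos'])
crop(optics.camera('scene'),200,130,340,300,3.5,'pics/s5.png')"
```

```text
0.05006433408857315 [ 0.90418976 -2.172966    3.52747424] [-0.64693181 -0.11285307  0.07041123] [ 0.54579376 -0.11309964  0.03777258]
```

View pics/s5.png

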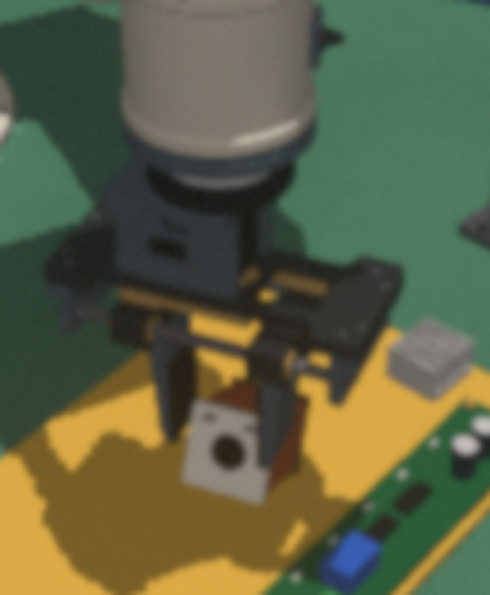

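The coil is now pivoting and the foot end has dropped. I'll keep raising it gently.

>>> servo_tool --targets '[116,0,0,0,0,116,0,0,-0.003,0,116,0,0,-0.003,0,116,0,0,-0.003,0,116,0,0,-0.003,0,116,0,0,0,0]'

```text
t: 7.95
eef_pos: [0.5452, -0.1128, 0.049]
ee_rot: [1.79, 2.581, 0.0]
wrist_force: [0.4, -0.1, -3.3]
width: 0.05
```

```bash
python3 -c "
from plan import *
s=status.sense();print(s['width'],s['wrist_force'],s['torque'],s['eef_pos'])
crop(optics.camera('scene'),200,130,340,300,3.5,'pics/s6.png')"
```

```text
0.05003274255720853 [ 0.36812358 -0.05422611 -3.26563022] [-0.14668401  0.01471688  0.0403783 ] [ 0.54521572 -0.11281039  0.04900961]
```

View pics/s6.png

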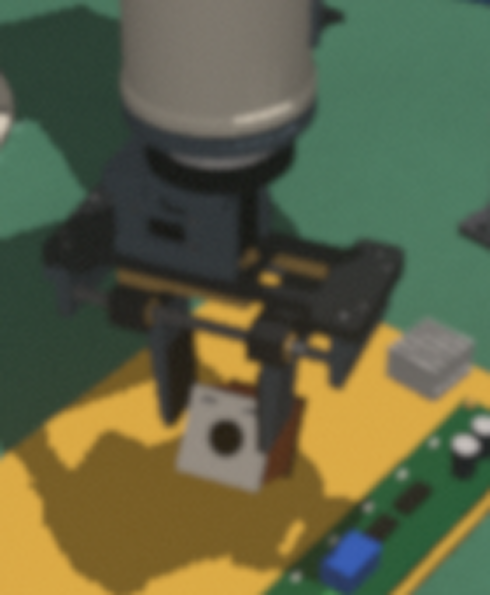

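>>> servo_tool --targets '[116,0,0,0.004,0,116,0,0,0.004,0,115,0,0,0,0,115,0,0,-0.004,0,115,0,0,-0.005,0,115,0,0,-0.005,0,115,0,0,-0.004,0,115,0,0,0,0]'

```text
t: 8.8
eef_pos: [0.5455, -0.1129, 0.0594]
ee_rot: [1.79, 2.58, 0.001]
wrist_force: [0.4, 0.2, 0.3]
width: 0.0501
```

```bash
python3 -c "
from plan import *
s=status.sense();print(s['width'],s['wrist_force'],s['torque'],s['eef_pos'])
crop(optics.camera('scene'),200,130,340,300,3.5,'pics/s7.png')"
```

```text
0.05006646975332196 [0.43918787 0.15737975 0.25827544] [-0.07536832  0.04431209  0.00773765] [ 0.54550347 -0.11291896  0.05940142]
```

View pics/s7.png

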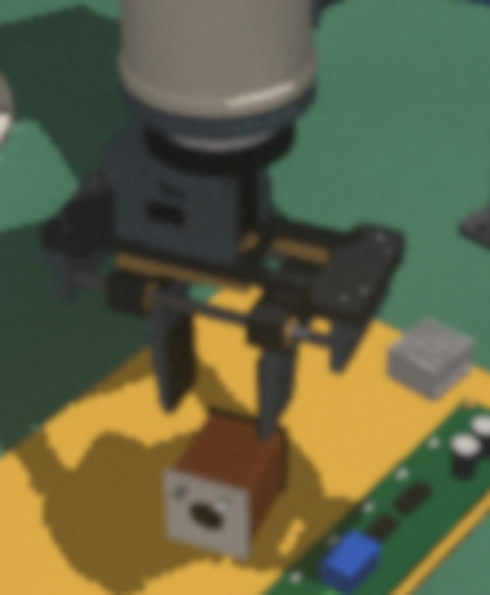

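The coil slipped out at count 115 and came back down on the board on its side. At 116 it pivoted while still held. I'll remeasure it.

```bash
python3 -c "
from plan import *
im=optics.camera('scene')
cv2.imwrite('pics/s8f.png',im)
crop(im,235,235,305,295,8,'pics/s8.png')
im=optics.camera('top')
crop(im,270,130,340,190,8,'pics/t8.png')"
```

```text
(no output)
```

View pics/s8.png

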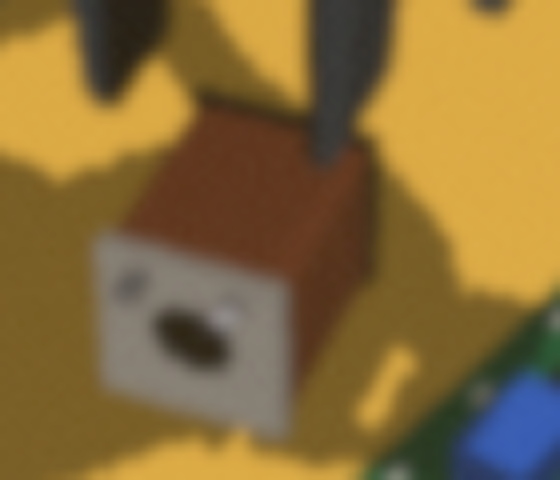

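View pics/t8.png

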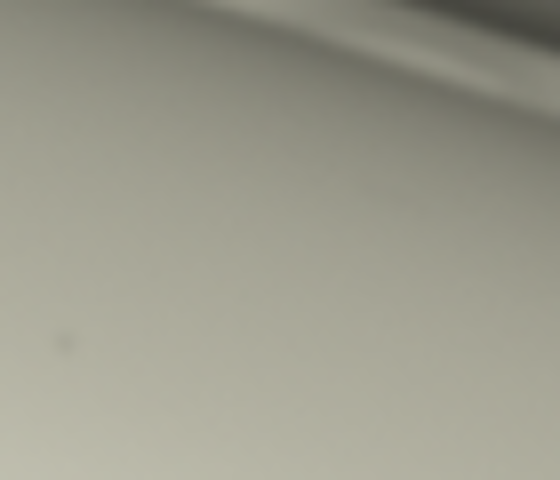

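```bash
cat > fit2.py <<'E'
from h import *
from scipy.optimize import least_squares
def fitlying(obs,x0,z=.0085,h=.05,L=.064):
    def res(x):
        o=[]
        d=np.array([np.cos(x[2]),np.sin(x[2])]);n=np.array([-d[1],d[0]])
        for uv,(u,v,w) in obs:
            o.append(proj('scene',np.r_[x[:2]+d*u+n*v,z+w])[0]-uv)
        return np.concatenate(o)
    return least_squares(res,x0,loss='soft_l1',x_scale=.01)
E
python3 - <<'E'
from fit2 import *
from plan import *
S=lambda p:((np.array(p,float)+.5)/8-.5)+[235,235]
L=.064;h=.05
o=[(S(p),q) for p,q in [((95,232),(L,-.025,h)),((292,278),(L,.025,h)),((292,440),(L,.025,0)),((103,388),(L,-.025,0)),((203,95),(0,-.025,h)),((374,140),(0,.025,h)),((374,275),(0,.025,0))]]
r=fitlying(o,[.53,-.07,-1.21]);x=r.x;print(x,np.degrees(x[2]));print(r.fun.reshape(-1,2).round(1))
d=np.array([np.cos(x[2]),np.sin(x[2])])
g=x[:2]+d*.070; print('grip',g)
plan([*g,.0185],np.degrees(x[2])+90,g=100)
E
```

```text
[ 0.53411812 -0.08061649 -1.18992081] -68.17744019512358
[[ 0.4  1.6]
 [-0.7  2.3]
 [-0.5 -0.2]
 [ 0.4 -0.1]
 [-0.6 -1.1]
 [ 0.6 -0.9]
 [ 0.4 -0.2]]
grip [ 0.56013946 -0.14560026]
from [ 0.545  -0.1128  0.0586] jaw yaw 20.5 tilt z [-1.e-04  0.e+00 -1.e+00] D [ 0.0152 -0.0328 -0.0401] n 2 t 8.95 w 0.05
[100, -0.018, 0.001, 0.02, np.float64(-0.0115), 100, -0.018, 0.001, 0.02, np.float64(-0.0115)]
```

```bash
cat >> fit2.py <<'E'
def fitheld(obs,x0,yaw,lat=None):
    """coil pose held: x=[px,py,pz of foot centre, tilt]; tilt 0 lying on +x,90 upright. body pts (bx,by,bz) coil frame"""
    def res(x):
        d=np.array([np.cos(yaw),np.sin(yaw),0]);up=np.array([0,0,1.])
        zc=np.cos(x[3])*d+np.sin(x[3])*up; xc=-(np.cos(x[3])*up-np.sin(x[3])*d); yc=np.cross(zc,xc)
        return np.concatenate([proj('scene',x[:3]+b[0]*xc+b[1]*yc+b[2]*zc)[0]-uv for uv,b in obs])
    return least_squares(res,x0,x_scale=[.01,.01,.01,.1])
E
python3 - <<'E'
from fit2 import *
S=lambda p:((np.array(p,float)+.5)/3.5-.5)+[200,130]
# yc = z x x : lying: z=d, x=-up -> d x -up = up x d = left n
o=[(S(p),q) for p,q in [((193,382),(-.025,-.025,.064)),((177,470),(.025,-.025,.064)),((260,494),(.025,.025,.064)),((305,400),(-.025,.025,0)),((292,478),(.025,.025,0))]]
r=fitheld(o,[.525,-.06,.03,.4],-1.211)
print(r.x,np.degrees(r.x[3]),r.fun.round(1))
E
```

```text
[ 0.53212314 -0.06716999  0.03795232  0.60140005] 34.457684568701275 [ 0.4  0.8 -0.3 -0.2 -0.9 -0.4  1.1 -0.5 -0.3  0.3]
```

>>> servo_tool --targets '[105,0,0,-0.01,0,100,0,0,0,0,95,-0.019,0.001,0,-0.023,95,-0.018,0.001,0.01,0,95,0,0,0.016,0,95,0,0,0.016,0,108,0,0,0,0,112,0,0,0,0,115,0,0,0,0,117,0,0,0,0,117,0,0,0,0]'

```text
t: 10.05
eef_pos: [0.5607, -0.1467, 0.0272]
ee_rot: [1.76, 2.601, 0.0]
wrist_force: [0.2, 0.5, 0.5]
width: 0.049
```

```bash
python3 -c "
from plan import *
s=status.sense();print(s['width'],s['wrist_force'],s['torque'],s['eef_pos'])
crop(optics.camera('scene'),200,150,340,310,3.5,'pics/s9.png')"
```

```text
0.04903273263529855 [0.22804128 0.54882608 0.53442314] [-0.06783054  0.04931986  0.03726752] [ 0.56066647 -0.14667928  0.02719433]
```

View pics/s9.png

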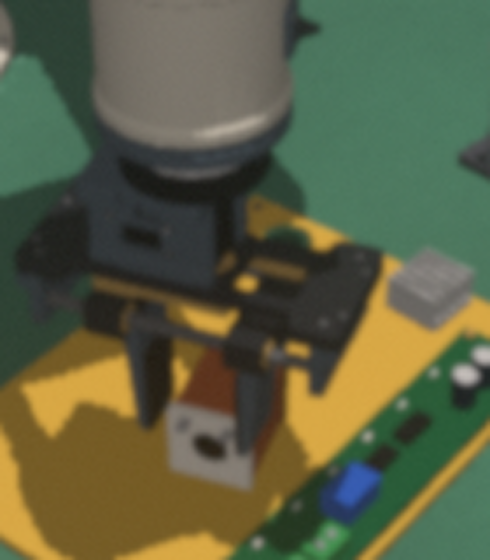

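>>> servo_tool --targets '[117,0,0,-0.002,0,117,0,0,-0.002,0,117,0,0,-0.002,0,117,0,0,-0.002,0,117,0,0,-0.002,0,117,0,0,0,0]'

```text
t: 10.7
eef_pos: [0.5604, -0.1466, 0.0369]
ee_rot: [1.761, 2.601, 0.0]
wrist_force: [-0.2, 0.8, 0.3]
width: 0.0489
```

```bash
python3 -c "
from plan import *
s=status.sense();print(s['width'],s['wrist_force'],s['torque'],s['eef_pos'])
crop(optics.camera('scene'),200,150,340,310,3.5,'pics/s10.png')"
```

```text
0.04888211419722706 [-0.18503906  0.80010368  0.30068984] [-0.11723392  0.03178054  0.00387074] [ 0.56042652 -0.14664776  0.03692746]
```

View pics/s10.png

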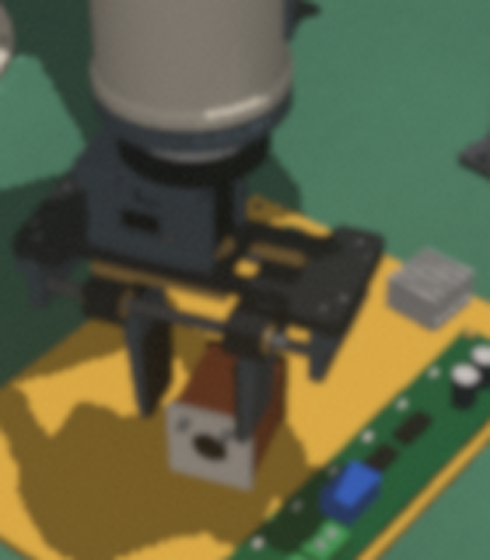

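>>> servo_tool --targets '[108,0,0,0,0,106,0,0,0.005,0,106,0.007,0,0.005,0,106,0,0,0,0,113,0,0,0,0,117,0,0,0,0,117,0,0,0,0,117,0,0,0,0]'

```text
t: 11.55
eef_pos: [0.5578, -0.1401, 0.0268]
ee_rot: [1.761, 2.601, 0.0]
wrist_force: [-0.1, 1.0, 2.4]
width: 0.0493
```

>>> servo_tool --targets '[117,0,0,-0.002,0,117,0,0,-0.002,0,117,0,0,-0.002,0,117,0,0,-0.002,0,117,0,0,0,0]'

```text
t: 12.05
eef_pos: [0.5579, -0.1402, 0.035]
ee_rot: [1.761, 2.601, 0.0]
wrist_force: [-0.5, 0.3, 0.5]
width: 0.0494
```

```bash
python3 -c "
from plan import *
s=status.sense();print(s['width'],s['wrist_force'],s['torque'],s['eef_pos'])
crop(optics.camera('scene'),200,150,340,310,3.5,'pics/s11.png')"
```

```text
0.049441872218248736 [-0.45566787  0.26307012  0.47306819] [-0.00427948  0.0290393   0.00216845] [ 0.55786303 -0.1401837   0.03496711]
```

View pics/s11.png

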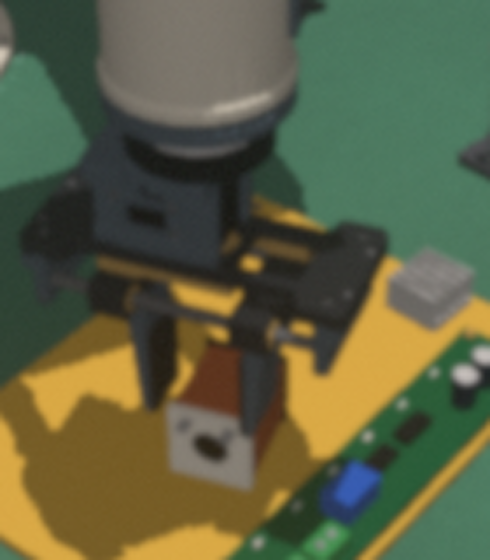

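>>> servo_tool --targets '[108,0,0,0.004,0,106,0.002,0,0.005,0,112,0,0,0.002,0,117,0,0,0,0,119,0,0,0,0,119,0,0,0,0,119,0,0,-0.003,0,119,0,0,-0.003,0,119,0,0,-0.003,0,119,0,0,-0.003,0,119,0,0,0,0]'

```text
t: 13.2
eef_pos: [0.5572, -0.1383, 0.0362]
ee_rot: [1.76, 2.601, 0.0]
wrist_force: [0.4, -0.2, -3.0]
width: 0.0492
```

```bash
python3 -c "
from plan import *
s=status.sense();print(s['width'],s['wrist_force'],s['torque'],s['eef_pos'])
crop(optics.camera('scene'),200,150,340,310,3.5,'pics/s12.png')"
```

```text
0.04924638104976433 [ 0.38751886 -0.22594627 -2.97246374] [-0.21012809  0.01926616 -0.03609614] [ 0.55723499 -0.13833527  0.03618834]
```

View pics/s12.png

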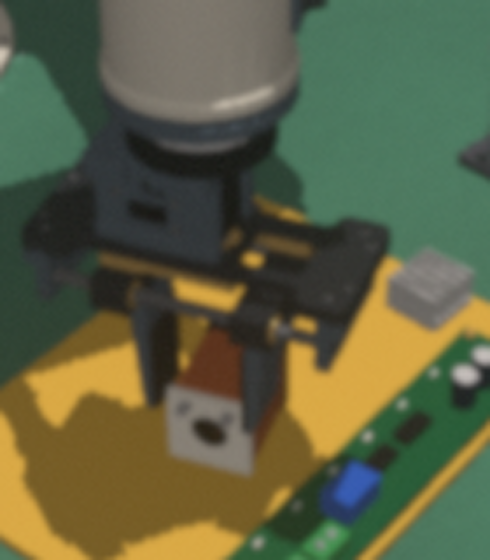

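>>> servo_tool --targets '[119,0,0,0.004,0,119,0,0,0.003,0,118,0,0,0,0,118,0,0,-0.003,0,118,0,0,-0.003,0,118,0,0,-0.003,0,118,0,0,-0.003,0,118,0,0,0,0]'

```text
t: 14.05
eef_pos: [0.5572, -0.1383, 0.0412]
ee_rot: [1.76, 2.601, 0.0]
wrist_force: [0.1, -0.3, -1.6]
width: 0.0495
```

```bash
python3 -c "
from plan import *
s=status.sense();print(s['width'],s['wrist_force'],s['torque'],s['eef_pos'])
crop(optics.camera('scene'),200,150,340,310,3.5,'pics/s13.png')"
```

```text
0.049466267954980415 [ 0.05787195 -0.29004106 -1.56409569] [-0.14528582 -0.0231352   0.01487499] [ 0.5572254  -0.13832694  0.04122435]
```

View pics/s13.png

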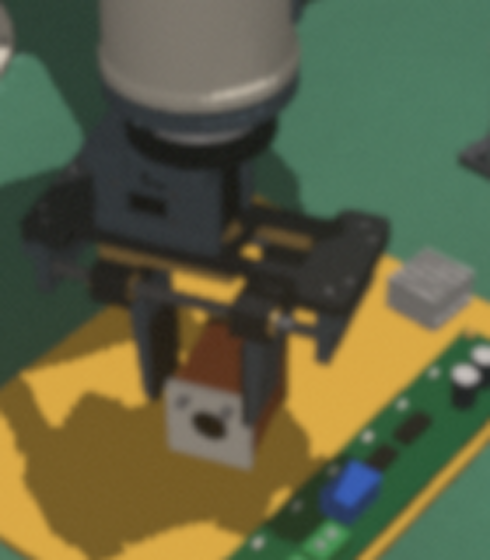

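>>> servo_tool --targets '[118,0,0,-0.002,0,118,0,0,-0.002,0,118,0,0,-0.002,0,118,0,0,-0.002,0,118,0,0,-0.002,0,118,0,0,-0.002,0,118,0,0,0,0]'

```text
t: 14.8
eef_pos: [0.5571, -0.1383, 0.0529]
ee_rot: [1.761, 2.601, 0.0]
wrist_force: [0.3, -0.1, -3.0]
width: 0.0493
```

```bash
python3 -c "
from plan import *
s=status.sense();print(s['width'],s['wrist_force'],s['torque'],s['eef_pos'])
crop(optics.camera('scene'),200,150,340,310,3.5,'pics/s14.png')"
```

```text
0.04928105610966454 [ 0.25782291 -0.10828082 -3.02252954] [-0.08757013  0.01110635  0.03617652] [ 0.55710283 -0.13829755  0.05293449]
```

View pics/s14.png

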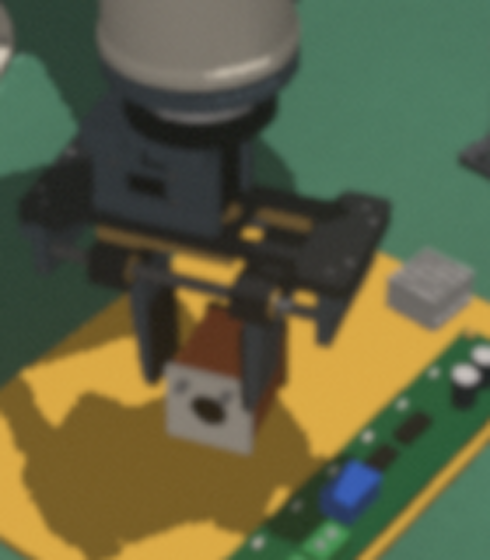

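>>> servo_tool --targets '[118,0,0,0.004,0,118,0,0,0.004,0,117.5,0,0,0,0,117.5,0,0,-0.002,0,117.5,0,0,-0.002,0,117.5,0,0,-0.002,0,117.5,0,0,-0.002,0,117.5,0,0,0,0]'

```text
t: 15.65
eef_pos: [0.5572, -0.1383, 0.0531]
ee_rot: [1.76, 2.601, 0.0]
wrist_force: [-0.6, -0.2, -2.8]
width: 0.0497
```

```bash
python3 -c "
from plan import *
s=status.sense();print(s['width'],s['wrist_force'],s['torque'],s['eef_pos'])
crop(optics.camera('scene'),200,150,340,310,3.5,'pics/s15.png')"
```

```text
0.04969265561195522 [-0.64254248 -0.24850034 -2.8076077 ] [-0.12613223  0.00714646  0.03581459] [ 0.55717314 -0.13831184  0.0530608 ]
```

View pics/s15.png

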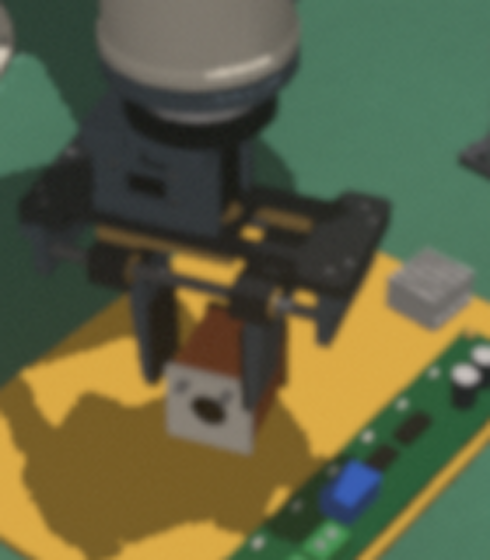

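>>> servo_tool --targets '[117.5,0,0,0.004,0,117.5,0,0,0.004,0,117,0,0,0,0,117,0,0,-0.002,0,117,0,0,-0.002,0,117,0,0,-0.002,0,117,0,0,-0.002,0,117,0,0,0,0]'

```text
t: 16.5
eef_pos: [0.5572, -0.1383, 0.053]
ee_rot: [1.761, 2.601, 0.0]
wrist_force: [-0.3, 0.1, -2.2]
width: 0.0495
```

```bash
python3 -c "
from plan import *
s=status.sense();print(s['width'],s['wrist_force'],s['torque'],s['eef_pos'])
crop(optics.camera('scene'),200,150,340,310,3.5,'pics/s16.png')"
```

```text
0.04945910146455127 [-0.25972833  0.08985739 -2.15941074] [-0.13312865  0.04558354 -0.03303506] [ 0.55715748 -0.13830867  0.05304112]
```

View pics/s16.png

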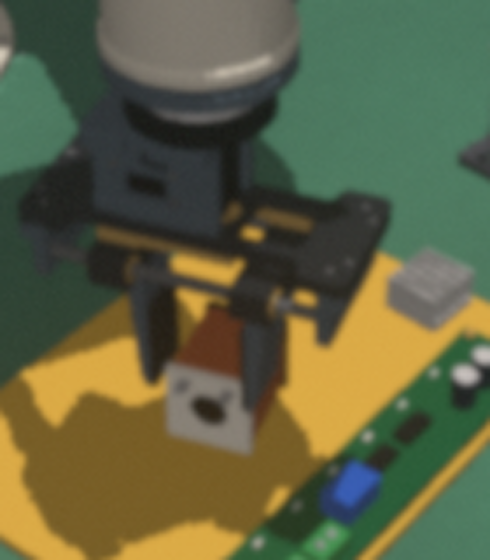

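>>> servo_tool --targets '[117,0,0,0.004,0,117,0,0,0.004,0,116.5,0,0,0,0,116.5,0,0,-0.002,0,116.5,0,0,-0.002,0,116.5,0,0,-0.002,0,116.5,0,0,0,0]'

```text
t: 17.25
eef_pos: [0.5572, -0.1383, 0.0511]
ee_rot: [1.76, 2.601, 0.0]
wrist_force: [0.1, 1.1, -1.6]
width: 0.0496
```

```bash
python3 -c "
from plan import *
s=status.sense();print(s['width'],s['wrist_force'],s['torque'],s['eef_pos'])
crop(optics.camera('scene'),200,150,340,310,3.5,'pics/s17.png')"
```

```text
0.04961597391348607 [ 0.12508369  1.11297739 -1.5501236 ] [-0.13251173 -0.03785035 -0.00350584] [ 0.55722207 -0.13833824  0.05110593]
```

View pics/s17.png

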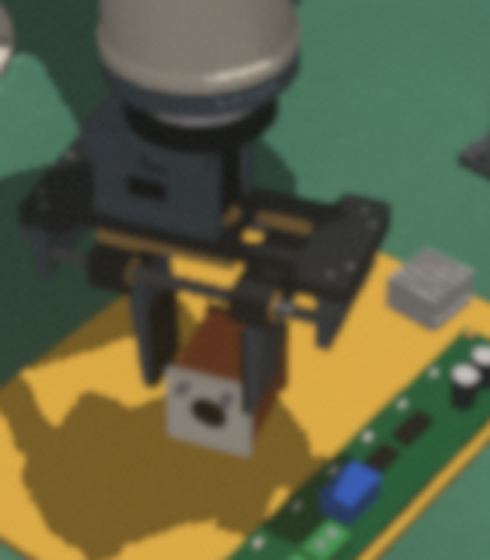

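>>> servo_tool --targets '[116.5,0,0,0.005,0,116.5,0,0,0.004,0,116,0,0,0,0,116,0,0,-0.002,0,116,0,0,-0.002,0,116,0,0,-0.002,0,116,0,0,0,0]'

```text
t: 18.0
eef_pos: [0.5572, -0.1384, 0.0482]
ee_rot: [1.76, 2.601, 0.0]
wrist_force: [-0.1, -0.9, -0.5]
width: 0.0496
```

```bash
python3 -c "
from plan import *
s=status.sense();print(s['width'],s['wrist_force'],s['torque'],s['eef_pos'])
crop(optics.camera('scene'),200,150,340,310,3.5,'pics/s18.png')"
```

```text
0.049569705077674935 [-0.07173878 -0.88109659 -0.45469521] [-0.22797221  0.04473637 -0.03074135] [ 0.55723768 -0.13839995  0.04815394]
```

View pics/s18.png

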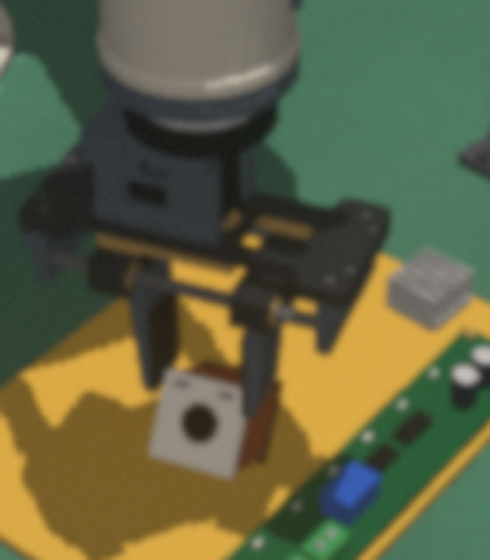

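Run:
```python
from fit2 import *
S=lambda p:((np.array(p,float)+.5)/3.5-.5)+[200,150]
o=[(S(p),q) for p,q in [((164,367),(-.025,-.025,.064)),((148,456),(.025,-.025,.064)),((239,481),(.025,.025,.064)),((283,376),(-.025,.025,0)),((266,464),(.025,.025,0))]]
yaw=np.radians(-69.3)+.02
for y in (yaw,):
    r=fitheld(o,[.525,-.08,.03,.6],y)
    x=r.x;print(x,np.degrees(x[3]),r.fun.round(1))
    t=x[3];d=np.array([np.cos(y),np.sin(y),0]);up=np.array([0,0,1.])
    zc=np.cos(t)*d+np.sin(t)*up; xc=-(np.cos(t)*up-np.sin(t)*d)
    cor=x[:3]+.025*xc; print('corner',cor)
    tcp=status.sense()['eef_pos']; g=tcp+[0,0,.019]
    v=g-x[:3]; print('grip in coil: x',v@xc,'z',v@zc,'lat',v@np.cross(zc,xc)); w=g-cor; print('rel corner d,up',w@d,w[2])
```

```text
[ 0.55813951 -0.11574761  0.04663384  0.60511363] 34.6704572402697 [ 0.5  0.1 -0.2  0.1 -1.8 -0.1  0.9  0.5  0.6 -0.5]
corner [ 0.56343145 -0.12894774  0.02607291]
grip in coil: x -0.005003068858348444 z 0.02861615833499188 lat -0.00929325073649171
rel corner d,up 0.006467588862677411 0.04095410789011884
```

```bash
cat >> fit2.py <<'E'
def fitgrip(obs,tcp,yaw,x0=(-.005,.058,.6)):
    g=np.array(tcp)+[0,0,.019]; d=np.array([np.cos(yaw),np.sin(yaw),0]);up=np.array([0,0,1.])
    def fr(t):
        zc=np.cos(t)*d+np.sin(t)*up; xc=-(np.cos(t)*up-np.sin(t)*d); return xc,np.cross(zc,xc),zc
    def res(x):
        xc,yc,zc=fr(x[2])
        return np.concatenate([proj('scene',g+(b[0]-x[0])*xc+b[1]*yc+(b[2]-x[1])*zc)[0]-uv for uv,b in obs])
    r=least_squares(res,x0,x_scale=[.01,.01,.1]);x=r.x;xc,yc,zc=fr(x[2])
    cor=g+(.025-x[0])*xc-x[1]*zc
    print('grip x,z',x[:2].round(4),'tilt',np.degrees(x[2]).round(1),'res',r.fun.round(1)); print('corner',cor.round(4),'grip rel corner d,up',((g-cor)@d).round(4),(g-cor)[2].round(4))
    return x
E
python3 - <<'E'
from fit2 import *
S=lambda p:((np.array(p,float)+.5)/3.5-.5)+[200,150]
o=[(S(p),q) for p,q in [((164,367),(-.025,-.025,.064)),((148,456),(.025,-.025,.064)),((239,481),(.025,.025,.064)),((283,376),(-.025,.025,0)),((266,464),(.025,.025,0))]]
s=status.sense();M=R.from_rotvec(s['ee_rot']).as_matrix();x=-M[:,0];y=np.arctan2(x[1],x[0]);print(np.degrees(y))
fitgrip(o,s['eef_pos'],y)
E
```

```text
-68.17946415959209
grip x,z [-0.0117  0.0584] tilt 34.3 res [ 0.8  0.7  0.4 -0.2 -2.  -0.6  0.2  0.8  0.1 -1. ]
corner [ 0.547  -0.1128  0.0039] grip rel corner d,up 0.0276 0.0632
```

The coil is tilted about 34° with its foot edge on the board. I'll tighten to 117 and drag the gripper backward (tool +x) in an arc about that edge.

>>> servo_tool --targets '[117,0,0,0.002,0,117,0.004,0,-0.001,0,117,0.004,0,-0.001,0,117,0.005,0,-0.001,0,117,0.005,0,-0.001,0,117,0.005,0,0,0,117,0,0,0,0]'

```text
t: 18.75
eef_pos: [0.5484, -0.1163, 0.0499]
ee_rot: [1.76, 2.602, 0.0]
wrist_force: [-0.5, -1.3, 7.3]
width: 0.0494
```

```bash
python3 -c "
from plan import *
s=status.sense();print(s['width'],s['wrist_force'],s['torque'],s['eef_pos'])
crop(optics.camera('scene'),200,150,340,310,3.5,'pics/s19.png')"
```

```text
0.04942884248078515 [-0.4941517  -1.31747552  7.30575573] [-0.2812473  -0.07663442  0.02776153] [ 0.54837586 -0.11633255  0.04990045]
```

View pics/s19.png

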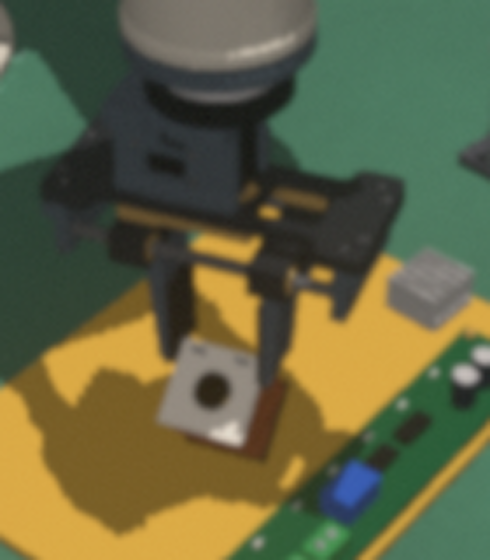

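>>> servo_tool --targets '[117,0.005,0,-0.001,0,117,0.006,0,-0.001,0,117,0.006,0,0,0,117,0.006,0,0,0,117,0,0,0,0]'

```text
t: 19.3
eef_pos: [0.5391, -0.0945, 0.0515]
ee_rot: [-1.759, -2.602, 0.0]
wrist_force: [0.2, -0.2, -2.1]
width: 0.0493
```

```bash
python3 -c "
from plan import *
s=status.sense();print(s['width'],s['wrist_force'],s['torque'],s['eef_pos'])
crop(optics.camera('scene'),200,150,340,310,3.5,'pics/s20.png')"
```

```text
0.049323545748082634 [ 0.19634683 -0.16156516 -2.10539897] [-0.09957962  0.06616853 -0.00810867] [ 0.53914241 -0.09453507  0.05147424]
```

View pics/s20.png

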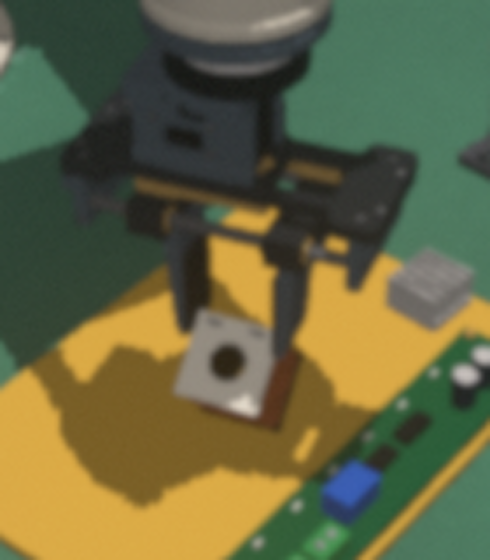

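Run:
```python
from fit2 import *
S=lambda p:((np.array(p,float)+.5)/3.5-.5)+[200,150]
o=[(S(p),q) for p,q in [((203,310),(-.025,-.025,.064)),((173,394),(.025,-.025,.064)),((261,419),(.025,.025,.064)),((301,350),(-.025,.025,0)),((280,431),(.025,.025,0))]]
s=status.sense();M=R.from_rotvec(s['ee_rot']).as_matrix();x=-M[:,0];y=np.arctan2(x[1],x[0]);print(np.degrees(y))
fitgrip(o,s['eef_pos'],y,(-.01,.058,.9))
```

```text
-68.14130972531859
grip x,z [-0.0121  0.0553] tilt 50.2 res [-0.8  0.4  0.7  0.1 -1.3 -0.8  1.   0.4  0.5 -0.1]
corner [ 0.537  -0.0885  0.0043] grip rel corner d,up 0.007 0.0662
```

>>> servo_tool --targets '[117,0.001,0,0.003,0,117,0.005,0,0.001,0,117,0.006,0,0,0,117,0.006,0,0.001,0,117,0.006,0,0.001,0,117,0.006,0,0.002,0,117,0,0,0,0]'

```text
t: 20.05
eef_pos: [0.5286, -0.0671, 0.0435]
ee_rot: [-1.76, -2.602, -0.0]
wrist_force: [0.5, 0.6, 4.0]
width: 0.0493
```

```bash
python3 -c "
from plan import *
s=status.sense();print(s['width'],s['wrist_force'],s['torque'],s['eef_pos'])
crop(optics.camera('scene'),200,150,340,310,3.5,'pics/s21.png')"
```

```text
0.04929046580853219 [0.52121956 0.58018491 3.98144215] [-0.01868197 -0.0664163  -0.00114257] [ 0.52860936 -0.06706485  0.04348414]
```

View pics/s21.png

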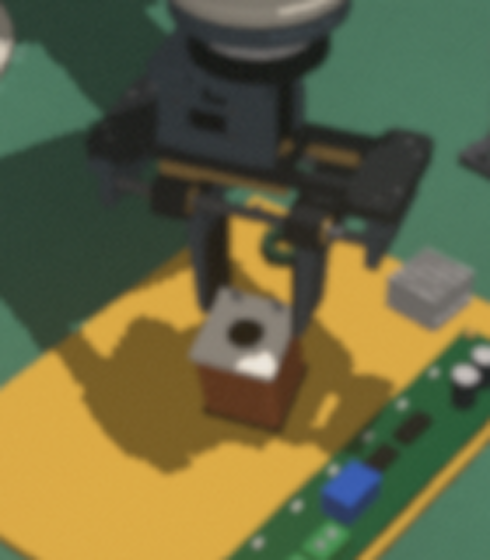

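Run:
```python
from fit2 import *
S=lambda p:((np.array(p,float)+.5)/3.5-.5)+[200,150]
o=[(S(p),q) for p,q in [((192,358),(.025,-.025,.064)),((279,378),(.025,.025,.064)),((207,414),(.025,-.025,0)),((281,432),(.025,.025,0)),((307,366),(-.025,.025,0))]]
s=status.sense();M=R.from_rotvec(s['ee_rot']).as_matrix();x=-M[:,0];y=np.arctan2(x[1],x[0]);print(np.degrees(y))
fitgrip(o,s['eef_pos'],y,(-.01,.058,1.4))
```

```text
-68.1591347110578
grip x,z [-0.0122  0.0545] tilt 73.8 res [ 0.2 -0.4 -1.7 -0.1  0.  -0.3  0.7  0.5  1.1  0.2]
corner [ 5.364e-01 -8.650e-02 -1.000e-04] grip rel corner d,up -0.0206 0.0627
```

>>> servo_tool --targets '[117,0.006,0,0.001,0,117,0.005,0,0.002,0,117,0.004,0,0.002,0,117,0.002,0,0.001,0,117,0,0,0,0]'

```text
t: 20.6
eef_pos: [0.522, -0.0516, 0.0374]
ee_rot: [-1.76, -2.602, 0.0]
wrist_force: [-0.6, -0.6, 0.4]
width: 0.0497
```

```bash
python3 -c "
from plan import *
s=status.sense();print(s['width'],s['wrist_force'],s['torque'],s['eef_pos'])
crop(optics.camera('scene'),220,180,310,280,6,'pics/s22.png')"
```

```text
0.04973184602367061 [-0.55739213 -0.56337028  0.36383921] [-0.28946114  0.07575682 -0.03015375] [ 0.5220183  -0.05157768  0.0373792 ]
```

View pics/s22.png

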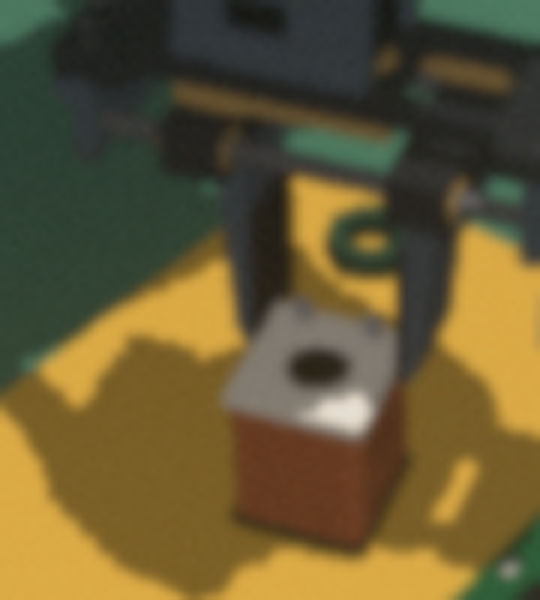

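>>> servo_tool --targets '[117,0.001,0,0.002,0,117,0,0,0.002,0,117,0,0,0,0,116,0,0,0,0,115,0,0,0,0,115,0,0,0,0]'

```text
t: 21.25
eef_pos: [0.5219, -0.051, 0.0336]
ee_rot: [-1.761, -2.601, 0.0]
wrist_force: [-0.3, 0.4, -0.2]
width: 0.0504
```

```bash
python3 -c "
from plan import *
s=status.sense();print(s['width'],s['wrist_force'],s['torque'],s['eef_pos'])
crop(optics.camera('scene'),220,180,310,280,6,'pics/s23.png')"
```

```text
0.05044568359984635 [-0.25749262  0.41979834 -0.19338843] [-0.02436094  0.13927637 -0.06813563] [ 0.52190997 -0.05103603  0.03361042]
```

View pics/s23.png

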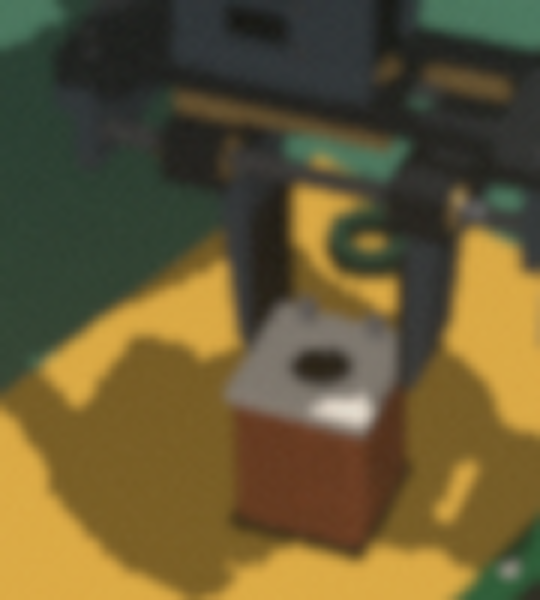

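The coil looks upright. I'll open and retract straight up.

>>> servo_tool --targets '[112,0,0,0,0,106,0,0,0,0,90,0,0,0,0,70,0,0,0,0,60,0,0,-0.02,0,50,0,0,-0.04,0,40,0,0,-0.045,0,20,0,0,-0.045,0,0,0,0,-0.045,0,0,0,0,-0.045,0,0,0,0,-0.03,0]'

```text
t: 22.4
eef_pos: [0.5224, -0.0511, 0.307]
ee_rot: [1.759, 2.599, 0.002]
wrist_force: [0.2, -0.4, -0.7]
width: 0.0909
```

```bash
python3 -c "
from plan import *
s=status.sense();print(s['t'],s['width'],s['wrist_force'],s['torque'],s['eef_pos'],s['qpos'])
im=optics.camera('scene');cv2.imwrite('pics/s24f.png',im)
crop(im,230,210,300,280,8,'pics/s24.png')
crop(im,310,90,420,220,4.6,'pics/s24p.png')
crop(cv2.imread('pics/top0.png'),70,135,190,210,6,'pics/t24p.png')"
```

```text
22.4 0.09093564888674222 [ 0.20383445 -0.36463458 -0.68244507] [-0.05115129  0.01256401 -0.0118106 ] [ 0.52239688 -0.05105411  0.30698355] [-2.11193172e-01  2.45539022e-01  1.39541450e+00 -2.98268493e-05
  1.49742787e+00 -5.92001108e-01]
```

View pics/s24.png

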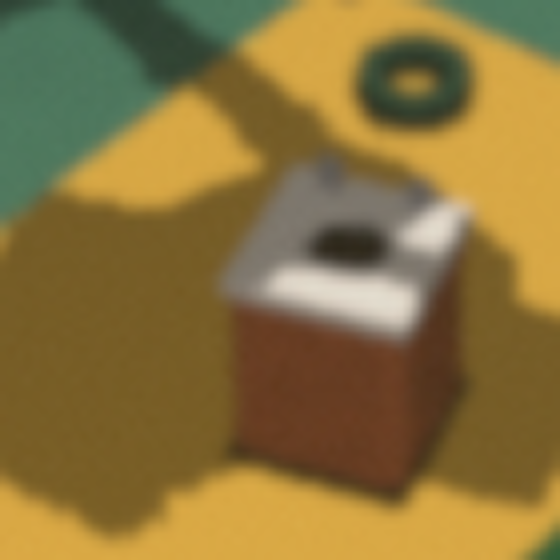

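View pics/s24p.png

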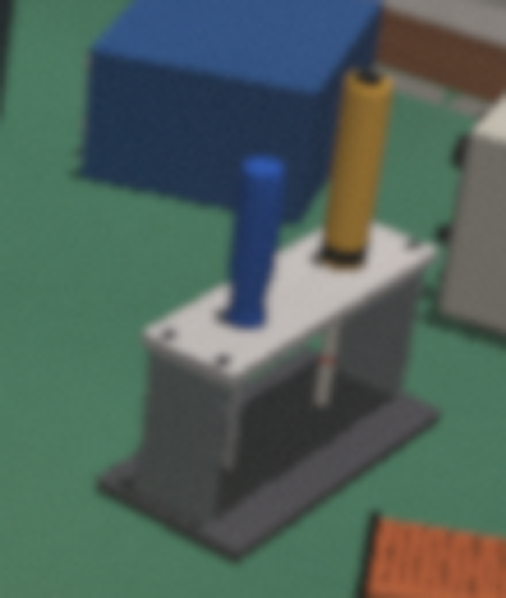

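View pics/t24p.png

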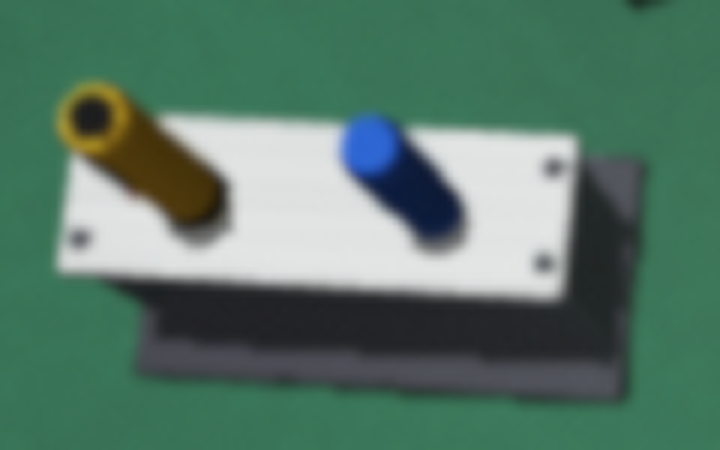

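Run:
```python
from h import *
S=lambda p:((np.array(p,float)+.5)/4.6-.5)+[310,90]
T=lambda p:((np.array(p,float)+.5)/6-.5)+[70,135]
print('tri top',tri(S((368,80)),T((92,116))))
print('top z.22',atz('scene',[S((368,80))],.22),atz('top',[T((92,116))],.22))
print('base z.11',atz('scene',[S((342,256))],.11),atz('top',[T((196,208))],.112))
print('driver top tri',tri(S((264,165)),T((372,144))))
print('plate tri',[tri(S(a),T(b)) for a,b in [((146,334),(565,298)),((238,372),(578,136)),((435,250),(160,112))]])
```

```text
tri top (array([0.51812534, 0.35738111, 0.2210387 ]), np.float64(0.002695309329419518))
top z.22 [[0.51732379 0.36139107 0.22      ]] [[0.51732299 0.35677843 0.22      ]]
base z.11 [[0.5142778  0.36751019 0.11      ]] [[0.51251352 0.35622615 0.112     ]]
driver top tri (array([0.51467752, 0.26644835, 0.20279412]), np.float64(0.004479919691728549))
plate tri [(array([0.48322858, 0.21879133, 0.11037262]), np.float64(0.006879265536396573)), (array([0.54325489, 0.21656443, 0.11352931]), np.float64(0.0065283220781174114)), (array([0.55488329, 0.37719862, 0.12160493]), np.float64(0.020685068754042808))]
```

The coil stands upright and free. The probe axis measures (0.517, 0.357) with its top at z = 0.221, which matches the expected 0.220. Next I'll go above the probe.

```bash
python3 -c "
from plan import *
plan([.5165,.357,.30],0)"
```

```text
from [ 0.524  -0.0514  0.3108] jaw yaw 21.82 tilt z [ 0.0082 -0.0017 -1.    ] D [-0.0075  0.4084 -0.0108] n 10 t 22.45 w 0.0912
[0, 0.038, 0.014, 0.001, np.float64(0.0381), 0, 0.039, 0.013, 0.001, np.float64(0.0381), 0, 0.039, 0.012, 0.001, np.float64(0.0381), 0, 0.04, 0.01, 0.001, np.float64(0.0381), 0, 0.04, 0.009, 0.001, np.float64(0.0381), 0, 0.04, 0.007, 0.001, np.float64(0.0381), 0, 0.04, 0.005, 0.001, np.float64(0.0381), 0, 0.041, 0.004, 0.001, np.float64(0.0381), 0, 0.041, 0.002, 0.001, np.float64(0.0381), 0, 0.041, 0.001, 0.001, np.float64(0.0381)]
```

>>> servo_tool --targets '[0,0.038,0.014,0.001,0.0381,0,0.039,0.013,0.001,0.0381,0,0.039,0.012,0.001,0.0381,0,0.04,0.01,0.001,0.0381,0,0.04,0.009,0.001,0.0381,0,0.04,0.007,0.001,0.0381,0,0.04,0.005,0.001,0.0381,0,0.041,0.004,0,0.0381,0,0.041,0.002,0,0.0381,0,0.041,0.001,0,0.0381,0,0,0,0,0,0,0,0,0,0]'

```text
t: 23.65
eef_pos: [0.514, 0.3583, 0.2959]
ee_rot: [-2.22, -2.223, 0.002]
wrist_force: [0.3, -0.5, 0.1]
width: 0.0911
```

```bash
python3 -c "
from plan import *
plan([.5165,.357,.166],0)
im=optics.camera('scene');cv2.imwrite('pics/s25f.png',im)
im=optics.camera('top');cv2.imwrite('pics/t25f.png',im)
crop(im,275,120,335,180,9,'pics/t25.png')"
```

```text
from [0.514  0.3583 0.2959] jaw yaw 0.1 tilt z [-8.e-04 -7.e-04 -1.e+00] D [ 0.0025 -0.0013 -0.1299] n 3 t 23.65 w 0.0911
[0, -0.0, 0.001, 0.043, np.float64(0.0006), 0, -0.0, 0.001, 0.043, np.float64(0.0006), 0, -0.0, 0.001, 0.043, np.float64(0.0006)]
```

View pics/s25f.png

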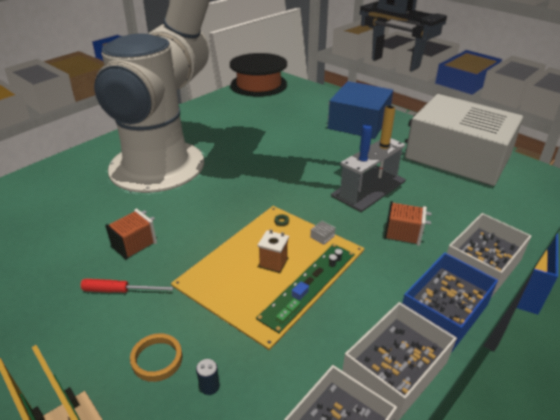

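View pics/t25f.png

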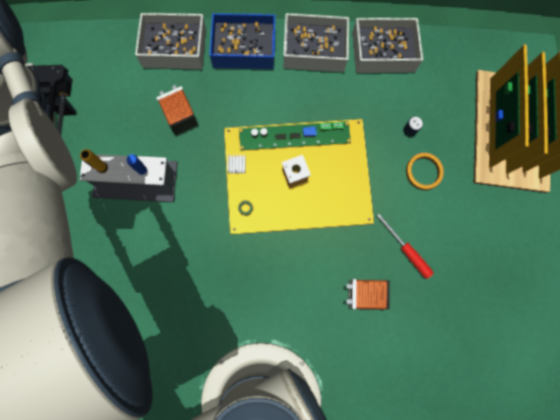

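View pics/t25.png

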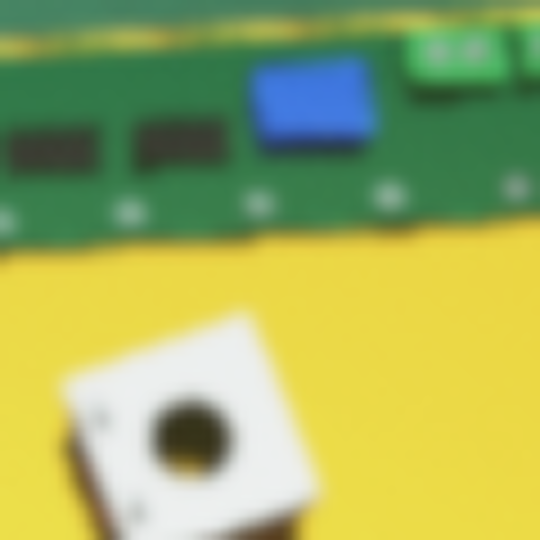

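Run:
```python
from h import *
s=cv2.imread('pics/s25f.png')
crop(s,250,220,300,280,9,'pics/s25c.png')
crop(s,350,0,470,150,4,'pics/s25p.png')
p=status.sense()['eef_pos']
print('tcp px',proj('scene',p),proj('top',p),'below',proj('scene',[p[0],p[1],.22]),proj('top',[p[0],p[1],.22]))
T=lambda p:((np.array(p,float)+.5)/9-.5)+[275,120]
print('mouth top',atz('top',[T((191,440))],.072))
print('face corners',atz('top',[T((62,385)),T((248,312)),T((322,495))],.072))
```

```text
tcp px [[391.92544792  77.20051098]] [[ 70.28173995 144.33003897]] below [[387.59847889 107.2046127 ]] [[ 84.7322135  155.32751621]]
mouth top [[ 0.53016788 -0.07326149  0.072     ]]
face corners [[ 0.54388053 -0.04060106  0.072     ]
 [ 0.56386387 -0.08752774  0.072     ]
 [ 0.51653422 -0.10633666  0.072     ]]
```

View pics/s25c.png

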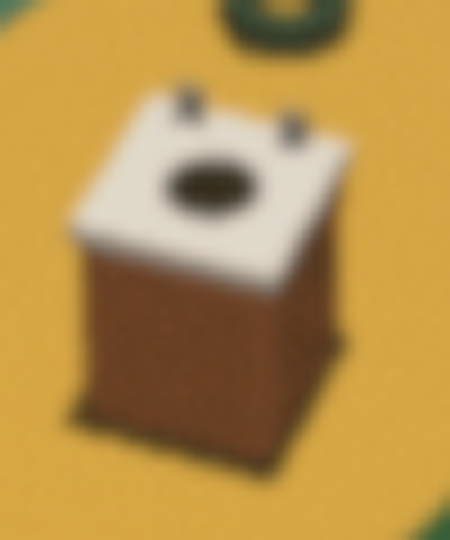

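View pics/s25p.png

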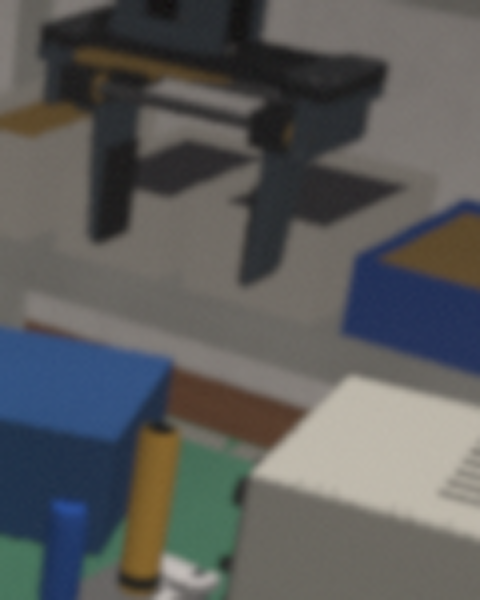

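Run:
```python
from h import *
p=status.sense()['eef_pos']
for dx in (-.055,-.045,.045,.055):
  for dz in (0,.02): print(dx,dz,proj('scene',p+[dx,0,dz])[0].round(0),proj('top',p+[dx,0,dz])[0].round(0))
t=cv2.imread('pics/t25f.png'); crop(t,0,50,110,180,4.5,'pics/t25p.png')
```

```text
-0.055 0 [372.  71.] [ 67. 173.]
-0.055 0.02 [373.  63.] [ 63. 171.]
-0.045 0 [376.  72.] [ 68. 168.]
-0.045 0.02 [377.  64.] [ 64. 165.]
0.045 0 [409.  82.] [ 73. 121.]
0.045 0.02 [410.  74.] [ 69. 118.]
0.055 0 [413.  84.] [ 73. 116.]
0.055 0.02 [414.  75.] [ 69. 113.]
```

View pics/t25p.png

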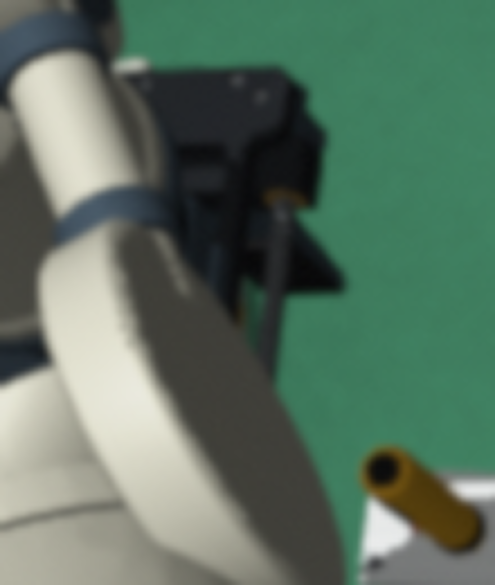

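Run:
```python
from h import *
T=lambda p:((np.array(p,float)+.5)/9-.5)+[275,120]
S=lambda p:((np.array(p,float)+.5)/9-.5)+[250,220]
print(atz('scene',[S((212,188))],.072),tri(S((212,188)),T((191,440))))
print('face scene',atz('scene',[S((157,90)),S((352,143)),S((280,290)),S((70,225))],.072))
print('foot', atz('scene',[S((270,478)),S((72,420)),S((345,345))],.008))
```

```text
[[ 0.53201884 -0.0705081   0.072     ]] (array([ 0.53123698, -0.072029  ,  0.07213412]), np.float64(0.0032710467727504193))
face scene [[ 0.49828539 -0.05354491  0.072     ]
 [ 0.54482819 -0.03673318  0.072     ]
 [ 0.56693179 -0.08555807  0.072     ]
 [ 0.5172774  -0.10180943  0.072     ]]
foot [[ 0.56165966 -0.08270678  0.008     ]
 [ 0.51421263 -0.10033815  0.008     ]
 [ 0.54409091 -0.0368787   0.008     ]]
```

>>> servo_tool --targets '[0,0,0.001,0.03,0,0,0,0.001,0.045,0,0,0.001,0,0.035,0,0,0,0,0.02,0,0,0,0,0,0]'

```text
t: 24.25
eef_pos: [0.5151, 0.3566, 0.1641]
ee_rot: [-2.222, -2.219, 0.008]
wrist_force: [-0.4, 0.3, 0.5]
width: 0.091
```

>>> servo_tool --targets '[100,0,0,0,0,150,0,0,0,0,170,0,0,0,0,190,0,0,0,0,210,0,0,0,0,220,0,0,0,0,220,0,0,0,0]'

```text
t: 24.95
eef_pos: [0.5164, 0.3588, 0.1667]
ee_rot: [2.222, 2.221, 0.0]
wrist_force: [1.4, -0.4, 1.1]
width: 0.0381
```

```bash
python3 -c "
from plan import *
s=status.sense();print(s['width'],s['wrist_force'],s['eef_pos'])
plan([.5165,.357,.166],0)
im=optics.camera('scene');crop(im,320,30,440,170,4.2,'pics/s26.png')"
```

```text
0.03812222727943658 [ 1.42841236 -0.44733527  1.08613675] [0.51640084 0.35880369 0.16668679]
from [0.5164 0.3588 0.1667] jaw yaw -0.01 tilt z [ 1.e-04  0.e+00 -1.e+00] D [ 0.0001 -0.0018 -0.0007] n 1 t 24.95 w 0.0381
[0, -0.002, 0.0, 0.001, np.float64(-0.0001)]
```

View pics/s26.png

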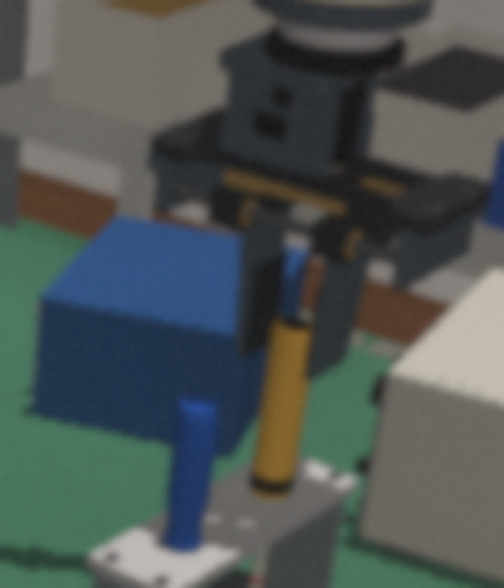

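>>> servo_tool --targets '[130,-0.001,0,0.004,0,130,-0.001,0,0.008,0,130,0,0,0.003,0,200,0,0,0,0,230,0,0,0,0,230,0,0,0,0,230,0,0,0,0,230,0,0,0,0]'

```text
t: 25.8
eef_pos: [0.5164, 0.3568, 0.1517]
ee_rot: [2.222, 2.221, 0.0]
wrist_force: [-0.5, 0.8, 0.6]
width: 0.0251
```

```bash
python3 -c "
from plan import *
s=status.sense();print(s['width'],s['wrist_force'],s['eef_pos'])
im=optics.camera('scene');crop(im,320,30,440,170,4.2,'pics/s27.png')"
```

```text
0.02511711953458114 [-0.46627541  0.76022749  0.61910888] [0.51642567 0.35679074 0.15169449]
```

View pics/s27.png

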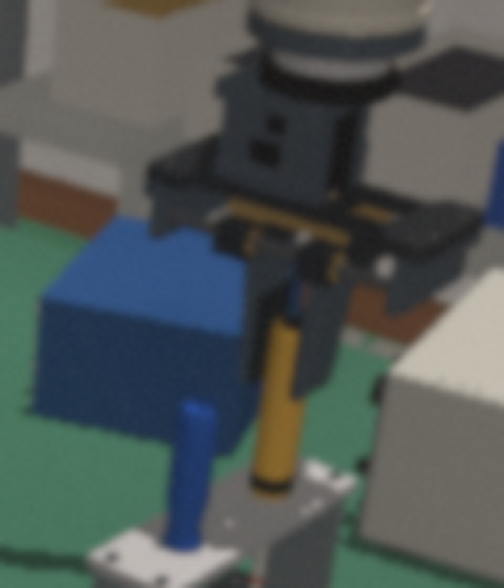

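>>> servo_tool --targets '[230,0,0,0,0,230,0,0,-0.005,0,230,0,0,-0.015,0,230,0,0,-0.025,0,230,0,0,-0.03,0,230,0,0,-0.03,0,230,0,0,-0.02,0,230,0,0,-0.008,0,230,0,0,0,0,230,0,0,0,0]'

```text
t: 26.85
eef_pos: [0.5159, 0.3565, 0.2835]
ee_rot: [-2.221, -2.221, 0.002]
wrist_force: [-0.7, 0.1, -0.8]
width: 0.0255
```

```bash
python3 -c "
from plan import *
s=status.sense();print(s['width'],s['wrist_force'],s['eef_pos'],s['torque'])
plan([.5312,-.072,.284],None,g=230)
im=optics.camera('scene');crop(im,320,0,440,170,3.5,'pics/s28.png')"
```

```text
0.025475985279446074 [-0.71493342  0.13878864 -0.83390072] [0.51594381 0.35651576 0.2834557 ] [-0.05859253  0.08324841 -0.01261332]
from [0.5159 0.3565 0.2835] jaw yaw -0.01 tilt z [-1.4e-03 -8.0e-04 -1.0e+00] D [ 0.0153 -0.4285  0.0005] n 10 t 26.85 w 0.0255
[230, -0.043, 0.002, -0.0, np.float64(0.0), 230, -0.043, 0.002, -0.0, np.float64(0.0), 230, -0.043, 0.002, -0.0, np.float64(0.0), 230, -0.043, 0.002, -0.0, np.float64(0.0), 230, -0.043, 0.002, -0.0, np.float64(0.0), 230, -0.043, 0.002, -0.0, np.float64(0.0), 230, -0.043, 0.002, -0.0, np.float64(0.0), 230, -0.043, 0.002, -0.0, np.float64(0.0), 230, -0.043, 0.002, -0.0, np.float64(0.0), 230, -0.043, 0.002, -0.0, np.float64(0.0)]
```

View pics/s28.png

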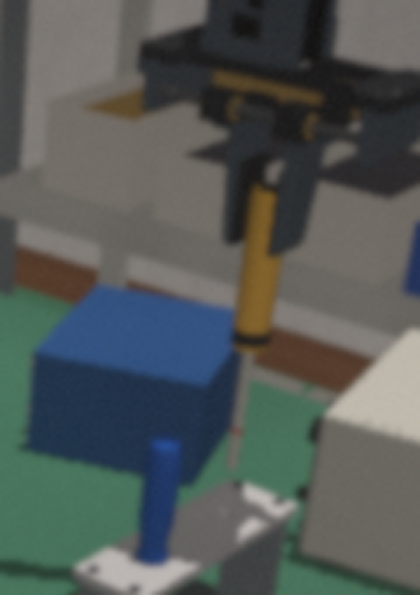

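The probe is lifted. The driver (top at about z = 0.20) is in the straight path, so I'll detour towards the robot.

>>> servo_tool --targets '[230,0,-0.025,0,0,230,0,-0.04,0,0,230,-0.015,-0.02,0,0,230,-0.04,0,0,0,230,-0.043,0,0,0,230,-0.043,0,0,0,230,-0.043,0,0,0,230,-0.043,0.02,0,0,230,-0.043,0.03,0,0,230,-0.043,0.03,0,0,230,-0.043,0.02,0,0,230,-0.04,0,0,0]'

```text
t: 28.1
eef_pos: [0.5298, -0.0375, 0.2831]
ee_rot: [-2.221, -2.22, 0.001]
wrist_force: [0.4, 0.3, -1.4]
width: 0.0253
```

>>> servo_tool --targets '[230,-0.02,0,0,0,230,-0.012,0,0,0,230,0,0,0,0,230,0,0,0,0]'

```text
t: 28.5
eef_pos: [0.5283, -0.0664, 0.2842]
ee_rot: [-2.221, -2.221, 0.0]
wrist_force: [0.2, -0.1, -1.7]
width: 0.0251
```

```bash
python3 -c "
from plan import *
s=status.sense();print(s['width'],s['wrist_force'],s['eef_pos'],s['torque'])
plan([.5312,-.072,.284],None,g=230)
im=optics.camera('scene');cv2.imwrite('pics/s29f.png',im);crop(im,220,80,330,290,2.8,'pics/s29.png')
im=optics.camera('top');cv2.imwrite('pics/t29f.png',im)"
```

```text
0.02514377860451123 [ 0.24531621 -0.10206246 -1.74596394] [ 0.52828103 -0.06641953  0.28423913] [-0.10997596  0.04849309 -0.01259111]
from [ 0.5283 -0.0664  0.2842] jaw yaw -0.0 tilt z [-6.e-04  6.e-04 -1.e+00] D [ 0.0029 -0.0056 -0.0002] n 1 t 28.5 w 0.0251
[230, -0.006, 0.003, 0.0, np.float64(0.0)]
```

View pics/s29.png

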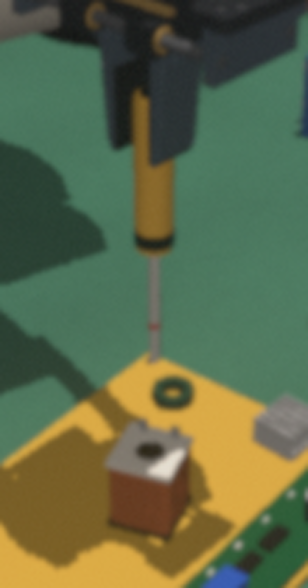

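View pics/t29f.png

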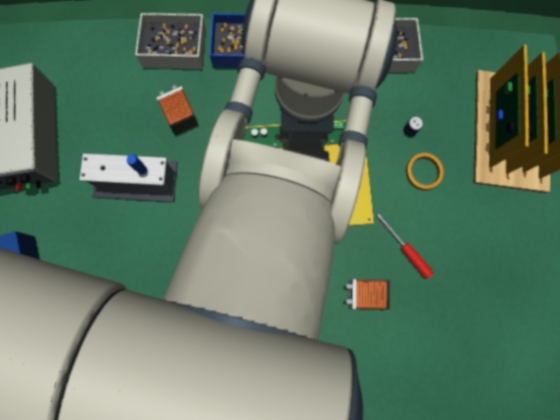

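Run:
```python
from h import *
im=cv2.imread('pics/s29f.png');crop(im,255,160,295,215,11,'pics/s29a.png');crop(im,250,220,300,280,10,'pics/s29b.png')
```

```text
(no output)
```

View pics/s29a.png

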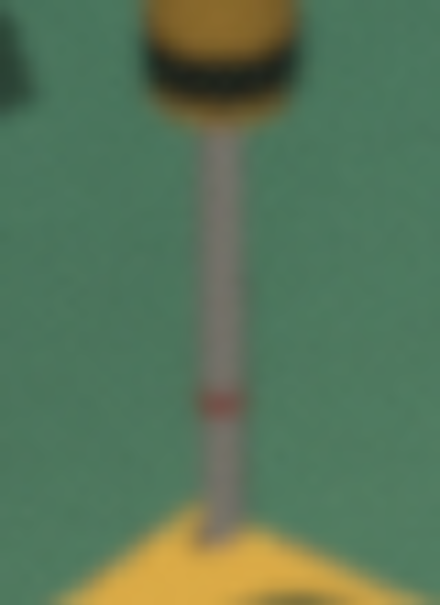

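View pics/s29b.png

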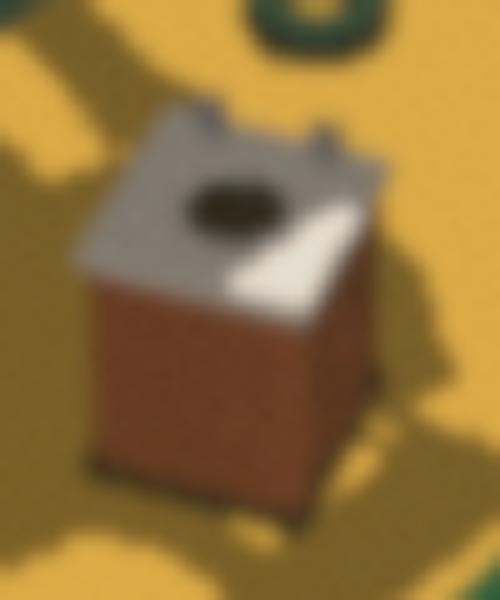

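Run:
```python
from h import *
A=lambda p:((np.array(p,float)+.5)/11-.5)+[255,160]
B=lambda p:((np.array(p,float)+.5)/10-.5)+[250,220]
p=status.sense()['eef_pos'];tz=p[2]-.1367
m=atz('scene',[B((237,209))],.072)[0];print('mouth',m)
for n,q,z in (('ring',(222,404),.032),('tip',(220,538),0),('shoulder',(222,110),.095)):
    print(n,atz('scene',[A(q)],tz+z)[0],'tcp',p[:2])
# pixel prediction if axis at tcp
print(proj('scene',[[p[0],p[1],tz],[p[0],p[1],tz+.032]]),A((220,538)),A((222,404)))
```

```text
mouth [ 0.53224035 -0.0703259   0.072     ]
ring [ 0.53121064 -0.06442584  0.1798257 ] tcp [ 0.52840572 -0.06610528]
tip [ 0.52843985 -0.06209082  0.1478257 ] tcp [ 0.52840572 -0.06610528]
shoulder [ 0.53397597 -0.06718025  0.2428257 ] tcp [ 0.52840572 -0.06610528]
[[273.14122349 209.34006864]
 [273.07102308 196.06962702]] [274.54545455 208.45454545] [274.72727273 196.27272727]
```

>>> servo_tool --targets '[230,-0.003,0.001,0.015,0,230,-0.003,0.001,0.02,0,230,0,0,0.018,0,230,0,0,0.009,0,230,0,0,0,0,230,0,0,0,0]'

```text
t: 29.2
eef_pos: [0.5309, -0.0729, 0.2232]
ee_rot: [2.221, 2.222, 0.001]
wrist_force: [0.4, -0.1, -1.4]
width: 0.025
```

Run:
```python
from h import *
s=status.sense();print(s['eef_pos'],s['wrist_force'])
ims=np.mean([optics.camera('scene').astype(float) for _ in range(3)],0).astype(np.uint8)
cv2.imwrite('pics/s30f.png',ims);crop(ims,250,190,300,280,6.6,'pics/s30.png');crop(ims,258,205,292,255,12,'pics/s30b.png')
```

```text
[ 0.53086529 -0.07287946  0.22324976] [ 0.40296029 -0.05333481 -1.37957505]
```

View pics/s30.png

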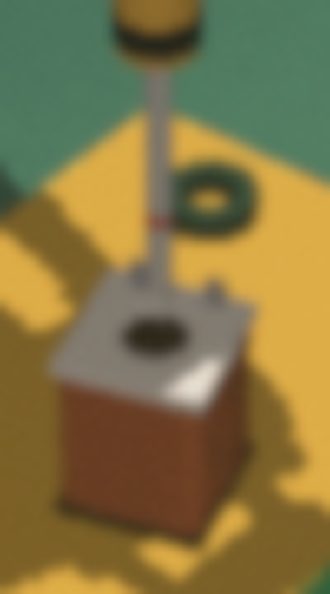

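View pics/s30b.png

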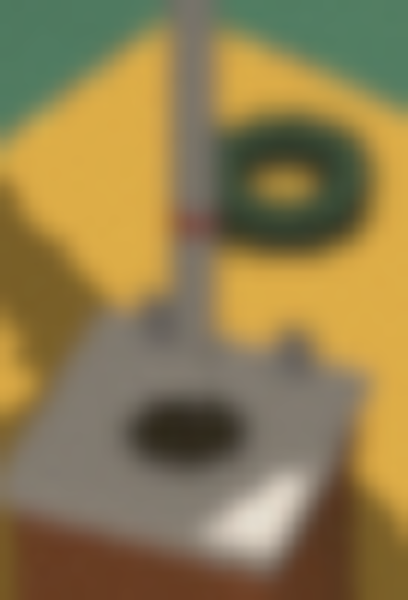

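Run:
```python
from h import *
B=lambda p:((np.array(p,float)+.5)/12-.5)+[258,205]
A=lambda p:((np.array(p,float)+.5)/6.6-.5)+[250,190]
p=status.sense()['eef_pos'];tz=p[2]-.1367
m=atz('scene',[B((187,432))],.072)[0];r=atz('scene',[B((195,224))],tz+.032)[0]
e=np.array([[.729,.685],[.687,-.727]])
sh=atz('scene',[A((156,62))],tz+.095)[0]
print('mouth',m,'ring',r,'sh',sh,'tcp',p); print('lat,depth mouth-ring',e@(m-r)[:2],'mouth-sh',e@(m-sh)[:2])
print('pred tip px in crop', (proj('scene',[r[0],r[1],tz])-[258,205]+.5)*12-.5)
```

```text
mouth [ 0.53225018 -0.07071238  0.072     ] ring [ 0.53436462 -0.07072766  0.1188115 ] sh [ 0.53709555 -0.07494145  0.1818115 ] tcp [ 0.53103571 -0.07322972  0.2235115 ]
lat,depth mouth-ring [-0.00153096 -0.00146372] mouth-sh [-0.00063536 -0.0064033 ]
pred tip px in crop [[195.63745526 371.36195445]]
```

>>> servo_tool --targets '[230,0,-0.0013,0,0,230,0,0,0.005,0,230,0,0,0.008,0,230,0,0,0.008,0,230,0,0,0.004,0,230,0,0,0,0,230,0,0,0,0]'

```text
t: 30.05
eef_pos: [0.5292, -0.0733, 0.1976]
ee_rot: [-2.222, -2.221, 0.0]
wrist_force: [1.1, 0.3, -0.6]
width: 0.0255
```

Run:
```python
from h import *
s=status.sense();print(s['eef_pos'],s['wrist_force'])
ims=np.mean([optics.camera('scene').astype(float) for _ in range(3)],0).astype(np.uint8)
cv2.imwrite('pics/s31f.png',ims);crop(ims,258,205,292,255,12,'pics/s31b.png')
```

```text
[ 0.52922947 -0.07326183  0.19755412] [ 1.09895371  0.34731012 -0.59614984]
```

View pics/s31b.png

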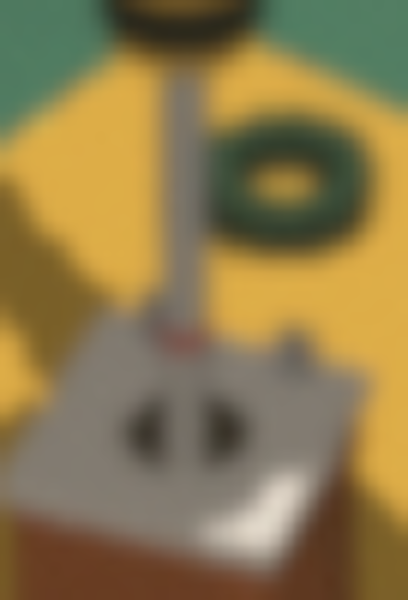

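Run:
```python
from h import *
B=lambda p:((np.array(p,float)+.5)/12-.5)+[258,205]
p=status.sense()['eef_pos'];tz=p[2]-.1367
e=np.array([[.729,.685],[.687,-.727]])
m=atz('scene',[B((187,432))],.072)[0]
for q in ((184,340),(185,343)):
    r=atz('scene',[B(q)],tz+.032)[0]
    print('mouth',m,'ring',r,'tcp',p); print('lat,depth mouth-ring',e@(m-r)[:2])
for mm in (models.boxes_of('scene','coil_mouth')[:2],models.boxes_of('scene','probe_mark')[:2]): print(mm)
```

```text
mouth [ 0.53225018 -0.07071238  0.072     ] ring [ 0.53247742 -0.0715637   0.09317472] tcp [ 0.52940593 -0.07332606  0.19787472]
lat,depth mouth-ring [ 0.00041749 -0.00077502]
mouth [ 0.53225018 -0.07071238  0.072     ] ring [ 0.53314499 -0.07202636  0.09317472] tcp [ 0.52940593 -0.07332606  0.19787472]
lat,depth mouth-ring [ 0.00024775 -0.00157   ]
[{'xyz': [0.5428, -0.0842, 0.0566], 'p': 0.95}, {'xyz': [0.6853, 0.1938, 0.0556], 'p': 0.95}]
[{'xyz': [0.5284, -0.0798, 0.19], 'p': 0.68}]
```

>>> servo_tool --targets '[230,0.0006,0,0,0,230,0,0,0.004,0,230,0,0,0.006,0,230,0,0,0.006,0,230,0,0,0.004,0,230,0,0,0.001,0,230,0,0,0,0,230,0,0,0,0]'

```text
t: 31.1
eef_pos: [0.5294, -0.0727, 0.1768]
ee_rot: [2.221, 2.221, 0.0]
wrist_force: [-0.0, -0.2, -1.4]
width: 0.025
```

Run:
```python
from h import *
s=status.sense();print(s['t'],s['eef_pos'],s['wrist_force'],s['torque'],s['width'],R.from_rotvec(s['ee_rot']).as_matrix()[:,2])
ims=np.mean([optics.camera('scene').astype(float) for _ in range(4)],0).astype(np.uint8)
cv2.imwrite('pics/s32f.png',ims);crop(ims,258,205,292,255,12,'pics/s32b.png');crop(ims,230,120,320,280,3.7,'pics/s32.png')
```

```text
31.1 [ 0.5293533  -0.07269826  0.17678397] [-0.04132983 -0.1503128  -1.42991667] [-0.09015128  0.0426629   0.00160917] 0.02499627358466399 [ 2.97208277e-04 -9.11105623e-05 -9.99999952e-01]
```

View pics/s32b.png

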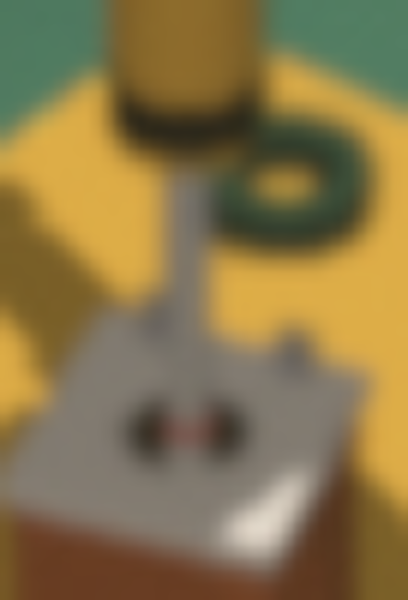

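View pics/s32.png

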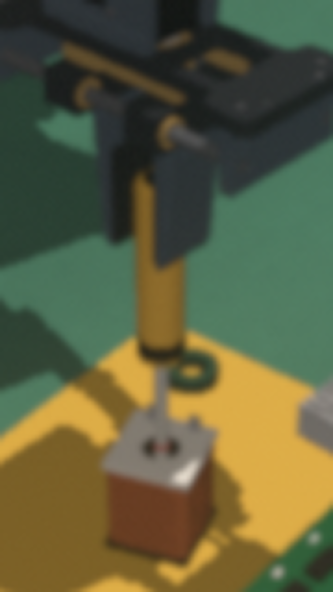

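The red ring is at (186,432) in the crop. It coincides with the bore's centre at (187,432), with dark gaps on both sides. The wrist force is steady, so I'm handing in.

Run:
```python
from station import *
from station import arm
print(arm.finish_job())
```

```text
the job is handed in; nothing more can be done
None
```

I set the coil upright on the yellow board with its terminals up and let go of it. The probe is now held in its bore with the red ring level with the top face. I handed the job in at about t = 31.3 s; it returned no verdict.

**How the coil was stood up:** The tool can only stay vertical, so I gripped the coil lightly at its white end. I let it pivot, then rolled it upright over its foot edge.

**Last checks before handing in:**
- **Position:** the ring sat on the bore's centre in the scene picture to within about 1 mm, with dark gaps on both sides of the rod.
- **Depth:** the arm's own position puts the tip about 32 mm above the coil's foot, which is the target.
- **Tool and grip:** the tool axis was vertical. The gripper opening was 25 mm on the 26 mm handle, and the wrist force was steady, showing only the probe's weight.
- **Coil:** it stood freely, with its mouth measured at z = 0.072 m, as it should be.
- **Other things:** the driver, heat sink and ferrite ring looked unmoved in the pictures. I did not measure them.

**Doubts:**
- **Coil slip:** on an early pivot try the coil slipped out of the light grip a few millimetres above the board. It fell back on its side and ended about 36 mm further along. I could not measure its speed then, so that could count as a drop.
- **Final view:** the arm blocked the top camera at the end, so the last centring rests on one camera plus the arm's position. The two cameras differed by about 3 mm on the mouth of the bore.
- **Probe tilt:** I did not measure it precisely. Earlier ring, tip and shoulder readings disagreed by a few millimetres along the line of sight.

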